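# Stack and clamp the module trays

### The arm

A 6-joint arm with a two-finger parallel gripper is mounted at the origin on the work surface. World frame = base frame: x ahead of the robot, y to its left, z up, the work surface at z = 0. Lengths are in m, angles in rad, forces in N, time in s.
With the tool pointing down it reaches from about 0.25 to 0.725 m from the base axis. Payload 4 kg.
Tool frame: the origin (TCP) lies on the centre line of the jaws, within the pads' length; the fingertips stand 25 mm ahead of it and the grasp point (between the pads) lies 6 mm ahead of it; z points along the fingers, x is the direction in which the jaws open and shut, and the axes are right-handed (so a half turn about z gives the same grasp; the last joint's range is limited). The gripper opens to 85 mm and grips with 20 to 120 N. Pads are 22 mm wide; open, the fingers measure 114 mm over their backs; the gripper's body (76 mm by 85 mm) begins 54 mm behind the grasp point. The pads swing forward as they close: fully open they stand 13 mm farther back than shut.
Start: joints at [1.272, 0.241, 0.005, 1.335, 0, 1.571], TCP at [0.147, 0.478, 0.256] pointing down, gripper open.
Joint ranges: [-2.72, 2.72], [-1.05, 1.87], [-1.09, 1.28], [-1.99, 2.15], [-1.42, 1.44], [-3.14, 3.14]. Speed limits (rad/s): [2.79, 2.79, 3.14, 3.14, 3.14, 3.14].

### API

Orientations are given as a unit quaternion [x, y, z, w].
In Python, from workcell import bot, imaging, order gives the robot as it stands.
- The arm moves only by the tool carry_out, never from a script. Its argument "moves" is a list of rows, each a list of 5 numbers: the shift along the tool's x, y, z scaled (see below), then the turn about the tool's z scaled (see below), then the opening, from -1 (shut) to 1 (fully open). In form: [[tx, ty, tz, roll, hand], ...]. A call has 1 to 20 rows; each row is the pose to reach, as a shift and turn from the pose commanded when the call began, along the tool's axes at that moment; what a row does not reach only later rows make up. The controller multiplies each number of a shift by 0.1 m and each number of a turn by 90 degrees. A row lasts 1/10 s, in which the tool goes at most 50 mm and 8.59 degrees, less where a joint would pass 70% of its speed; a pose out of reach is approached as far as the arm can. A call with a number of a shift or a turn outside -1 to 1 is refused whole. A call with a gripper value outside its range is refused whole. The fingers move at their own pace and stop on an object; the grip force is fixed at half the most. Time passes only in rows, so rows that repeat a pose let the fingers close. It gives the time, the measured TCP pose, the force and the opening at its end, in the units of the state.
- bot.get_obs(): the state, without advancing time (a new reading comes with each control period).
- imaging.camera(name): name is "scene" or "top" or "wrist"; returns the picture (384x512x3 uint8, red, green, blue); there is no depth.
- imaging.camera_model(name): a dict with "fovy" (degrees; the focal length in pixels is half the picture's height over the tangent of half this angle, whatever the lens; pixels are square), "cx", "cy" (the principal point, pixels), "eye" and "rotation" of the camera in the world. Camera axes: x right, y up, looking along -z (the intrinsics and any distortion apply to the point x, -y, -z); pixel columns grow to the right and rows downward; lengths in m; the calibration is good to about 2 mm. A picture is of the moment at which its call begins: read the wrist's pose just before it. camera_model takes no time and is no camera call; for the wrist camera it gives the pose at the moment of the call.
- order.job_done(): hands the job in, once; it reports no verdict.
The state is a dict: "clock": time; "joint_pos": joint angles; "joint_vel": joint speeds; "tau": joint torques, N m; "eef_pos": TCP position; "tool_rot": TCP orientation; "ft_force": force on the tool from outside, world axes, zero at the start; "ft_torque": the same for the moment, N m; "grip_width": finger opening in m.
Only numpy, scipy, OpenCV 4.12 (cv2) and the standard library are available. Lean on these libraries where they do the work, as an engineer would, in place of code of your own. Each camera call takes 0.05 s, during which the arm holds its last target.

### The job

Finish the pile on the hold-down clamp's bed: set the other full-size black module tray squarely on the one already lying there, then the sage-green cover squarely on top, all edges flush and both set down rather than dropped. Then fold the clamp's arm down until its rubber pad rests on the cover. Do not shift the tray on the bed, and leave the small orange tray and the screw jar where they are.

Things in the scene. Friction and masses are not known exactly. Their poses are not given: they have to be found in the camera images.
- bottom_tray: Black chip tray with green modules in its pockets, 90 x 52 x 16 mm (x, y, z), solid sides, flat top and bottom, about 120 g; it already lies loose on the clamp's bed, up to 4 mm off centre and turned up to 0.12 rad from it. Origin: centre of its underside; x along its 90 mm length, z up.
- tray: Identical black chip tray, 90 x 52 x 16 mm, about 120 g, lying flat on the bench to the left or right of the clamp. Origin: centre of its underside; x along its 90 mm length, z up. It may be set on the pile either way round (half turn).
- cover: Plain sage-green cover plate, 90 x 52 x 14 mm, flat top and bottom, about 90 g, lying flat on the bench on the other side of the clamp from the tray. Origin: centre of its underside; x along its 90 mm length, z up. May be set on either way round.
- bed (a point): Centre of the clamp's bed, on its top face, 6 mm above the bench: a fixed aluminium plate 90 mm wide (y), from 55 mm before this point to 115 mm beyond it in x. x points along the clamp towards its hinge (away from the robot, turned up to 0.4 rad either way); z up. Only the hinge stands up from it, at x = 78 to 104 mm.
- clamp_hinge (a point): Point on the clamp's hinge axis: 85 mm from the bed centre along the bed's x, 52 mm above the bench, level with the top of the finished pile (6 + 16 + 16 + 14 mm). The hinge axis runs along the bed's y, between two dark steel cheeks 56 mm wide overall and 12 mm higher than the axis.
- clamp_handle (a point): Middle of the yellow grip at the free end of the clamp's steel arm (20 x 10 mm): 44 mm long along the arm, 18 mm wide along the hinge axis, 18 mm thick. It is 165 mm from the hinge along the arm and 13 mm off towards the arm's upper side, and turns with the arm. Arm down: it is 80 mm from the bed centre on the robot's side, clear of the pile, 65 mm above the bench.
- clamp (a joint): Angle of the clamp's arm, rad: 0 = level, its rubber pad (28 mm across, 85 mm from the hinge, over the bed centre) just touching the cover of a finished pile; pi/2 = upright; more = leaning back, away from the pile. Starts at 1.6 to 1.85 (limits -0.12, 1.95). The hinge is stiff (0.3 N m of friction): the arm stays where it is left and takes 1 to 4 N at the grip.
- small_tray: Orange half-size tray, 50 x 50 x 12 mm, not part of the pile; bystander. Origin: centre of its underside.
- screw_jar: Clear jar with white cap, 52 mm across, 55 mm tall; bystander. Origin: centre of its underside.
Not all that is in view belongs to the job. What is meant by the cover is not blue or red, and is the larger of those in its own colour.

How it is judged:
By the outcome, as a careful person would: the job done as asked, in the order asked, and still so for the second after the job is handed in, with the robot touching nothing.
It also fails if it takes over 61 s, if anything falls off the work surface, if the arm or the gripper's body presses on something with over 40 N, if the wrist force passes 120 N, or if a joint passes its speed limit or range.

## Working session

There is one attempt and no reset: what is moved stays moved. The work goes in short steps, Python scripts to look and compute and a tool call to move; the robot and the scene stay as the last step left them, time stands still between calls to the robot, and variables do not carry over. Pictures are saved under pics/ and viewed, and the job is handed in when it is done.

Besides the shell and the picture viewer there is one more tool, called after "Emit:" by a JSON object that holds its "api" and its "payload". carry_out: Moves the arm, as the interface text tells. Its arguments: {"type":"object","properties":{"moves":{"type":"array","items":{"type":"array","items":{"type":"number","minimum":-1,"maximum":1}}}},"required":["moves"]}

```bash
ls; mkdir -p pics; python3 - <<'E'
from workcell import bot, imaging, order
import cv2
print(bot.get_obs())
for n in ["scene","top","wrist"]:
    print(n,imaging.camera_model(n))
for n in ["scene","top","wrist"]:
    im=imaging.camera(n); cv2.imwrite(f"pics/{n}0.png",im[:,:,::-1])
E
```

```text
pics
{'clock': 0.0, 'joint_pos': array([ 1.27201616e+00,  2.41425818e-01,  3.69025076e-03,  1.33519925e+00,
       -2.44462603e-05,  1.57078288e+00]), 'joint_vel': array([-8.86776729e-04, -9.25897458e-05,  2.40107766e-04,  5.08477812e-04,
       -9.76115852e-04,  2.17298851e-03]), 'tau': array([-5.37525721e-04, -3.72320080e+01,  2.52405989e+01,  1.69830717e-02,
        7.49435048e-05, -2.31369228e-06]), 'eef_pos': array([0.14700855, 0.47727707, 0.25539353]), 'tool_rot': array([ 8.04468854e-01,  5.93993872e-01, -8.52924747e-04,  6.44948266e-04]), 'ft_force': array([-0.44599599,  0.26250248,  0.66842462]), 'ft_torque': array([-0.0042818 ,  0.00270493, -0.01502956]), 'grip_width': 0.0855961072404476}
scene {'fovy': 55.308692142813115, 'cx': 252.53183494417186, 'cy': 193.57290315349772, 'eye': array([1.14667891, 0.19035787, 0.88561662]), 'rotation': array([0.21141018, 0.25327717, 0.73801357, 0.58863604])}
top {'fovy': 51.32570601869254, 'cx': 259.5600205261609, 'cy': 185.43164730221764, 'eye': array([0.29250317, 0.04648659, 1.12327378]), 'rotation': array([ 0.07806276, -0.07353327, -0.67590827,  0.72914132])}
wrist {'fovy': 65.90181884746588, 'cx': 256.81780165589015, 'cy': 191.54808677223335, 'eye': array([0.07724637, 0.4993352 , 0.37416866]), 'rotation': array([-0.11918287, -0.08720372,  0.58757725,  0.79557773])}
```

View pics/scene0.png

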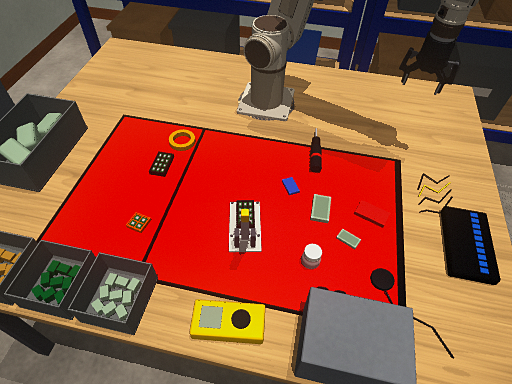

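View pics/top0.png

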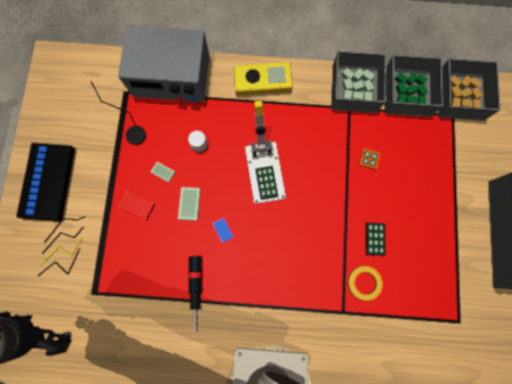

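View pics/wrist0.png

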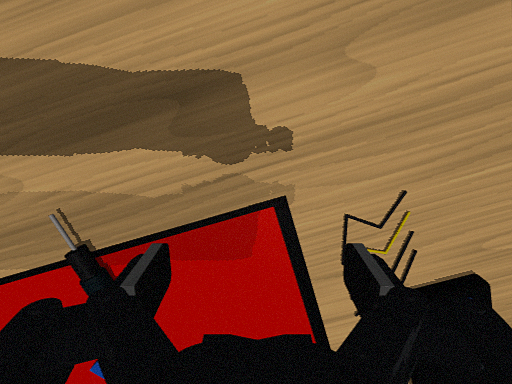

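```bash
cat > h.py <<'E'
import numpy as np, cv2
from scipy.spatial.transform import Rotation as R
from workcell import bot, imaging, order
def ray(m,u,v):
    f=192/np.tan(np.radians(m['fovy'])/2)
    d=np.array([(u-m['cx'])/f,-(v-m['cy'])/f,-1.0])
    return R.from_quat(m['rotation']).apply(d)
def p2w(m,u,v,z):
    d=ray(m,u,v); e=m['eye']; return e+d*(z-e[2])/d[2]
def w2p(m,p):
    f=192/np.tan(np.radians(m['fovy'])/2)
    q=R.from_quat(m['rotation']).inv().apply(np.atleast_2d(p)-m['eye'])
    return np.c_[m['cx']-f*q[:,0]/q[:,2], m['cy']+f*q[:,1]/q[:,2]]
def crop(src,dst,u0,v0,u1,v1,s):
    im=cv2.imread(src)[v0:v1,u0:u1]; im=cv2.resize(im,None,fx=s,fy=s,interpolation=cv2.INTER_CUBIC)
    cv2.imwrite(dst,im)
E
python3 - <<'E'
from h import *
m=imaging.camera_model('top')
for n,u,v,z in [('cover',189,204,.014),('tray',375.5,239,.016),('btray',266,182,.022),('small',370,159,.012),('jar',198,141,.055),('hinge',263,151,.064),('handle',259,105,.21),('matcorner',95,293,0),('decoy',162,171,.01)]:
    print(n,p2w(m,u,v,z).round(3))
crop('pics/top0.png','pics/topc.png',225,90,305,215,4.5)
crop('pics/top0.png','pics/topd.png',355,215,400,265,8)
crop('pics/top0.png','pics/tope.png',140,155,215,230,7)
E
```

```text
cover [0.466 0.257 0.014]
tray [ 0.407 -0.267  0.016]
btray [0.544 0.045 0.022]
small [ 0.637 -0.249  0.012]
jar [0.639 0.244 0.055]
hinge [0.621 0.06  0.064]
handle [0.692 0.077 0.21 ]
matcorner [0.205 0.486 0.   ]
decoy [0.556 0.346 0.01 ]
```

View pics/topc.png

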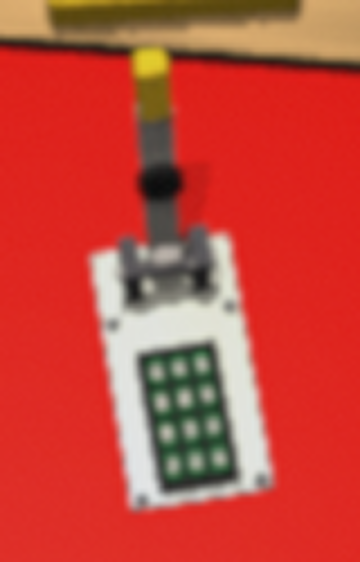

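View pics/topd.png

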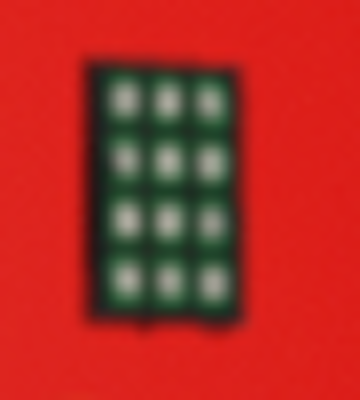

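View pics/tope.png

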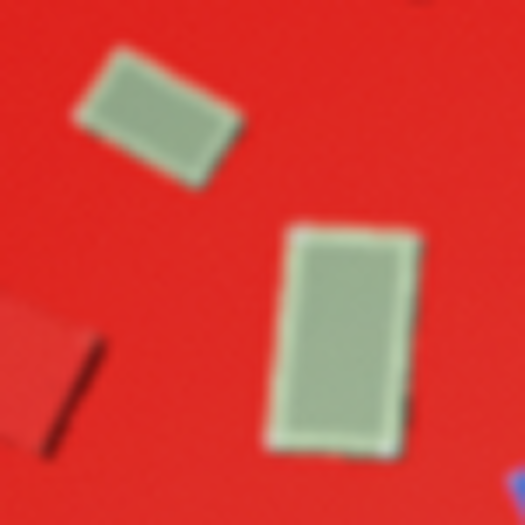

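```bash
python3 - <<'E'
from h import *
m=imaging.camera_model('top')
def quad(n,pts,u0,v0,s,z):
    w=np.array([p2w(m,u0+(a+.5)/s-.5,v0+(b+.5)/s-.5,z) for a,b in pts])[:,:2]  # far-left, far-right, near-right, near-left
    c=w.mean(0); ax=(w[0]+w[1]-w[2]-w[3])/2; print(n,c.round(4),'len',np.linalg.norm(ax).round(4),'wid',np.linalg.norm((w[0]+w[3]-w[1]-w[2])/2).round(4),'yaw',np.arctan2(ax[1],ax[0]).round(4))
quad('tray',[(90,62),(240,70),(238,322),(88,318)],355,215,8,.016)
quad('cover',[(290,228),(422,234),(400,458),(265,448)],140,155,7,.014)
quad('btray',[(138,355),(214,343),(240,478),(163,492)],225,90,4.5,.022)
quad('bed',[(90,255),(230,234),(272,488),(132,510)],225,90,4.5,.006)
m=imaging.camera_model('wrist'); o=bot.get_obs()
T=R.from_quat(o['tool_rot']);
print(T.inv().apply(m['eye']-o['eef_pos']), T.inv().apply(R.from_quat(m['rotation']).apply([0,0,-1])))
print(T.as_matrix().round(3))
E
```

```text
tray [ 0.4083 -0.2661] len 0.0873 wid 0.0516 yaw 0.0061
cover [0.4677 0.2576] len 0.0906 wid 0.0538 yaw 0.009
btray [0.5433 0.0438] len 0.089 wid 0.0488 yaw 0.2529
bed [0.5771 0.051 ] len 0.1702 wid 0.0909 yaw 0.2315
[ 0.00027528 -0.07318471 -0.11874738] [7.74931232e-04 2.92129868e-01 9.56378345e-01]
[[ 0.294  0.956 -0.   ]
 [ 0.956 -0.294 -0.002]
 [-0.002 -0.    -1.   ]]
```

Emit:
{"api": "carry_out", "payload": {"moves": [[-0.5, 0.5, 0.4, 0, 1], [-1, 1, 0.85, 0, 1], [-1, 1, 0.85, 0, 1], [-1, 1, 0.85, 0, 1]]}}

```text
clock: 0.55
eef_pos: [0.2125, 0.3474, 0.1682]
tool_rot: [0.805, 0.593, -0.004, 0.002]
ft_force: [-0.5, 0.5, 0.6]
grip_width: 0.0854
```

Emit:
{"api": "carry_out", "payload": {"moves": [[-0.1, 0.5, 0, 0, 1], [-0.15, 1, 0, 0, 1], [-0.15, 1, 0, 0, 1]]}}

```text
clock: 0.85
eef_pos: [0.3092, 0.3078, 0.1718]
tool_rot: [0.807, 0.591, 0.002, 0.001]
ft_force: [-0.5, 0.1, 0.0]
grip_width: 0.0852
```

Emit:
{"api": "carry_out", "payload": {"moves": [[0, 0.5, 0, 0, 1], [0, 1, 0, -0.095, 1], [0, 1, 0, -0.196, 1]]}}

```text
clock: 1.15
eef_pos: [0.4045, 0.2795, 0.1716]
tool_rot: [0.71, 0.704, 0.002, 0.001]
ft_force: [-1.1, 0.2, 0.7]
grip_width: 0.0853
```

Emit:
{"api": "carry_out", "payload": {"moves": [[0.22, 0.35, 0, 0, 1], [0.22, 0.67, 0, 0, 1], [0.22, 0.67, 0, 0, 1], [0.22, 0.67, 0, 0, 1]]}}

```text
clock: 1.55
eef_pos: [0.4669, 0.3015, 0.1708]
tool_rot: [0.71, 0.704, -0.001, -0.0]
ft_force: [-0.9, -0.5, 1.0]
grip_width: 0.0853
```

```bash
cat > snap.py <<'E'
import sys
from h import *
import pickle
n=sys.argv[1]
o=bot.get_obs(); m=imaging.camera_model('wrist'); im=imaging.camera('wrist')
cv2.imwrite(f'pics/{n}.png',im[:,:,::-1]); pickle.dump((o,m),open(f'{n}.pkl','wb'))
T=R.from_quat(o['tool_rot']).as_matrix()
print('t',o['clock'],'pos',o['eef_pos'].round(4),'xyaw',np.arctan2(T[1,0],T[0,0]).round(4),'F',o['ft_force'].round(1),'w',o['grip_width'].round(4),'vel',abs(o['joint_vel']).max().round(3))
E
python3 snap.py cov1
```

```text
Traceback (most recent call last):
  File "snap.py", line 8, in <module>
    print('t',o['clock'],'pos',o['eef_pos'].round(4),'xyaw',np.arctan2(T[1,0],T[0,0]).round(4),'F',o['ft_force'].round(1),'w',o['grip_width'].round(4),'vel',abs(o['joint_vel']).max().round(3))
                                                                                                                              ^^^^^^^^^^^^^^^^^^^^^
AttributeError: 'float' object has no attribute 'round'
```

View pics/cov1.png

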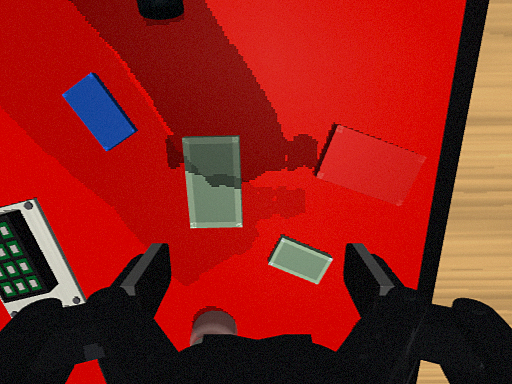

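Emit:
{"api": "carry_out", "payload": {"moves": [[-0.44, 0, 0, 0, 1], [-0.44, 0, 0, 0, 1], [-0.44, 0, 0, 0, 1]]}}

```text
clock: 1.9
eef_pos: [0.4658, 0.2567, 0.1717]
tool_rot: [0.711, 0.704, -0.0, -0.0]
ft_force: [0.2, 0.0, 0.1]
grip_width: 0.0854
```

```bash
sed -i "s/o\['grip_width'\].round(4)/round(float(o['grip_width']),4)/" snap.py; python3 snap.py cov2; python3 -c "
from h import *
crop('pics/cov2.png','pics/cov2c.png',180,110,340,260,5)"
```

```text
t 1.9 pos [0.4658 0.2567 0.1717] xyaw 1.5609 F [0.2 0.  0.1] w 0.0854 vel 0.028
```

View pics/cov2c.png

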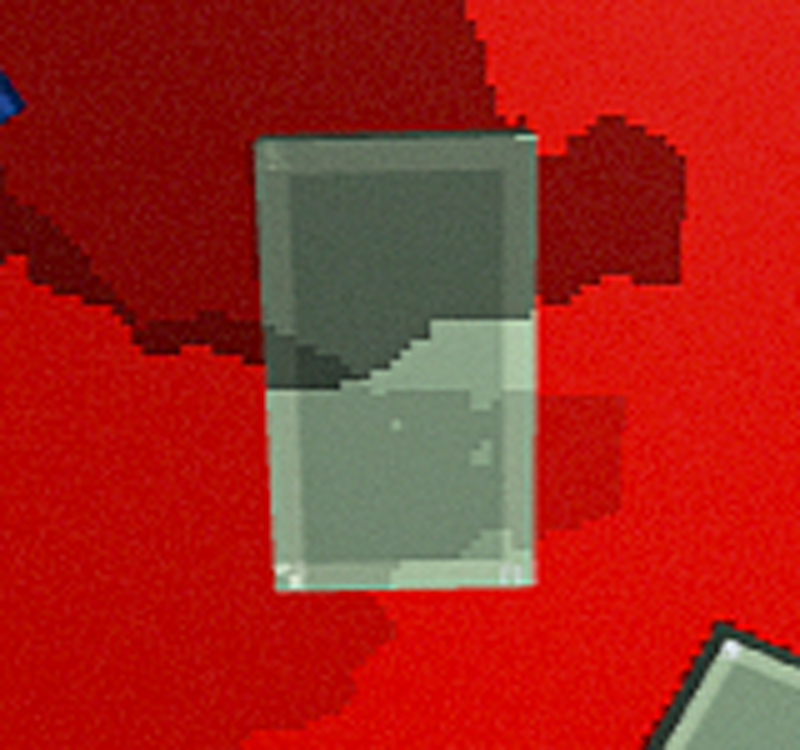

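Emit:
{"api": "carry_out", "payload": {"moves": [[-0.5, 0, -0.08, 0, 1], [-1, 0, -0.08, 0, 1], [-1, 0, -0.08, 0, 1]]}}

```text
clock: 2.25
eef_pos: [0.4652, 0.1536, 0.1797]
tool_rot: [0.712, 0.702, -0.001, 0.0]
ft_force: [-0.2, 0.2, -0.3]
grip_width: 0.0853
```

Emit:
{"api": "carry_out", "payload": {"moves": [[-0.5, 0.3, 0, -0.08, 1], [-1, 0.4, 0, -0.159, 1], [-1, 0.79, 0, -0.159, 1], [-1.0, 0.79, 0, -0.159, 1]]}}

```text
clock: 2.65
eef_pos: [0.5479, 0.0555, 0.1786]
tool_rot: [0.618, 0.786, 0.001, 0.001]
ft_force: [0.1, 0.2, -0.0]
grip_width: 0.0857
```

```bash
cat > fit.py <<'E'
import pickle
from h import *
from scipy.optimize import least_squares
def fit(n,pts,u0,v0,s,z,L=.09,W=.052):
    # pts: TL,TR,BR,BL in image; image up = -x obj, image right = +y
    o,m=pickle.load(open(n+'.pkl','rb'))
    px=np.array([(u0+(a+.5)/s-.5,v0+(b+.5)/s-.5) for a,b in pts])
    loc=np.array([(-L/2,W/2*-1),(-L/2,W/2),(L/2,W/2),(L/2,-W/2)])
    # right in image = +y world => TL has -y
    w=np.array([p2w(m,*p,z) for p in px])
    def P(q):
        c,s_=np.cos(q[2]),np.sin(q[2]); 
        return np.c_[loc@np.array([[c,s_],[-s_,c]])+q[:2],np.full(4,z)]
    q0=[*w[:,:2].mean(0),np.arctan2(*( (w[2]+w[3]-w[0]-w[1])[[1,0]]))]
    r=least_squares(lambda q:(w2p(m,P(q))-px).ravel(),q0)
    T=R.from_quat(o['tool_rot']).as_matrix()
    d=np.array([r.x[0],r.x[1],z])-o['eef_pos']
    print(n,'pose',r.x.round(4),'resid px',r.fun.reshape(4,2).round(1).tolist(),'tool-rel xyz',(T.T@d).round(4),'toolyaw(y axis)',np.arctan2(T[1,1],T[0,1]).round(4))
    e=w[:,:2]; print(' sizes',[round(float(np.linalg.norm(e[i]-e[(i+1)%4])),4) for i in range(4)])
    return r.x
E
python3 -c "
from fit import *
fit('cov2',[(255,139),(537,136),(536,583),(276,590)],180,110,5,.014)"
python3 snap.py bt1
```

```text
cov2 pose [0.4695 0.2597 0.0131] resid px [[0.1, 0.4], [-0.0, -0.3], [-0.4, 0.1], [0.3, -0.2]] tool-rel xyz [0.003  0.0038 0.1577] toolyaw(y axis) -0.0099
 sizes [0.0521, 0.0896, 0.0527, 0.0905]
t 2.65 pos [0.5479 0.0555 0.1786] xyaw 1.8084 F [ 0.1  0.2 -0. ] w 0.0857 vel 0.067
```

View pics/bt1.png

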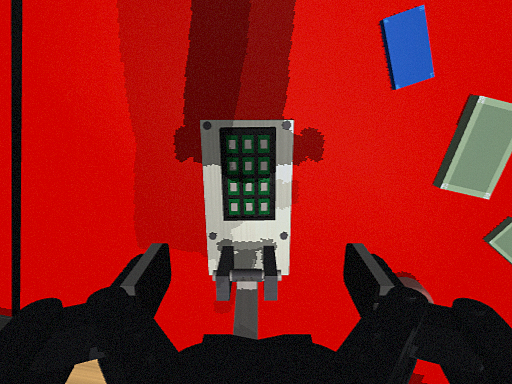

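```bash
python3 -c "
from h import *
crop('pics/bt1.png','pics/bt1c.png',195,112,305,232,6)"
```

```text
(no output)
```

View pics/bt1c.png

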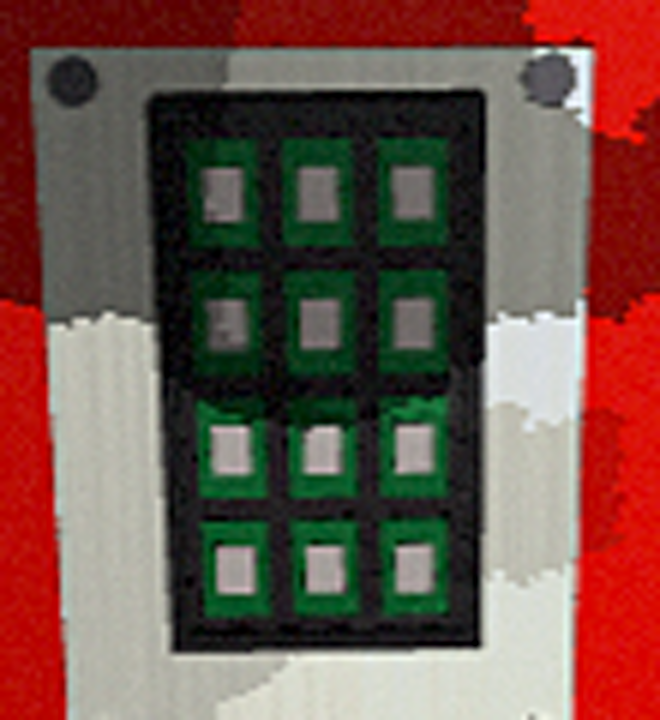

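```bash
python3 -c "
from fit import *
for t in (93,98,103): fit('bt1',[(150,t+2),(485,t),(482,648),(172,651)],195,112,6,.022)
o,m=pickle.load(open('bt1.pkl','rb'))
# bed near corners
for p in [(32,50),(594,50)]: print(p2w(m,195+p[0]/6,112+p[1]/6,.006))
"
```

```text
bt1 pose [0.5457 0.0462 0.2458] resid px [[-0.6, 0.5], [0.6, 0.4], [0.1, -0.5], [-0.1, -0.6]] tool-rel xyz [-0.0084 -0.0049  0.1566] toolyaw(y axis) 0.2376
 sizes [0.0509, 0.0909, 0.0518, 0.0911]
bt1 pose [0.5461 0.0463 0.2459] resid px [[-0.6, 0.2], [0.6, 0.1], [0.1, -0.1], [-0.1, -0.2]] tool-rel xyz [-0.0084 -0.0044  0.1566] toolyaw(y axis) 0.2376
 sizes [0.0509, 0.0901, 0.0518, 0.0904]
bt1 pose [0.5465 0.0464 0.2459] resid px [[-0.6, -0.1], [0.6, -0.3], [0.1, 0.3], [-0.1, 0.2]] tool-rel xyz [-0.0084 -0.004   0.1566] toolyaw(y axis) 0.2376
 sizes [0.051, 0.0894, 0.0518, 0.0896]
[ 0.50738185 -0.01033186  0.006     ]
[0.48626252 0.07685084 0.006     ]
```

Emit:
{"api": "carry_out", "payload": {"moves": [[-0.4, -0.3, 0.06, 0, 1], [-0.9, -0.65, 0.06, 0, 1], [-0.9, -0.7, 0.06, 0, 1]]}}

```text
clock: 3.0
eef_pos: [0.4953, -0.0491, 0.1732]
tool_rot: [0.618, 0.786, -0.001, -0.0]
ft_force: [0.8, 1.6, 0.3]
grip_width: 0.0854
```

Emit:
{"api": "carry_out", "payload": {"moves": [[-0.4, -0.3, 0, 0, 1], [-0.9, -0.65, 0, 0, 1], [-0.9, -0.7, 0, 0, 1]]}}

```text
clock: 3.3
eef_pos: [0.4498, -0.1534, 0.1738]
tool_rot: [0.618, 0.786, -0.0, 0.0]
ft_force: [0.4, 0.7, -0.1]
grip_width: 0.0855
```

Emit:
{"api": "carry_out", "payload": {"moves": [[-0.4, -0.3, 0, 0.07, 1], [-0.9, -0.65, 0, 0.148, 1], [-0.98, -0.69, 0, 0.148, 1], [-0.98, -0.69, 0, 0.148, 1]]}}

```text
clock: 3.7
eef_pos: [0.4072, -0.2643, 0.1737]
tool_rot: [0.705, 0.709, 0.0, 0.0]
ft_force: [0.7, -0.0, 0.5]
grip_width: 0.0851
```

```bash
python3 snap.py tr1;python3 -c "
from h import *
crop('pics/tr1.png','pics/tr1c.png',195,112,325,242,6)"
```

```text
t 3.7 pos [ 0.4072 -0.2643  0.1737] xyaw 1.5762 F [ 0.7 -0.   0.5] w 0.0851 vel 0.054
```

View pics/tr1c.png

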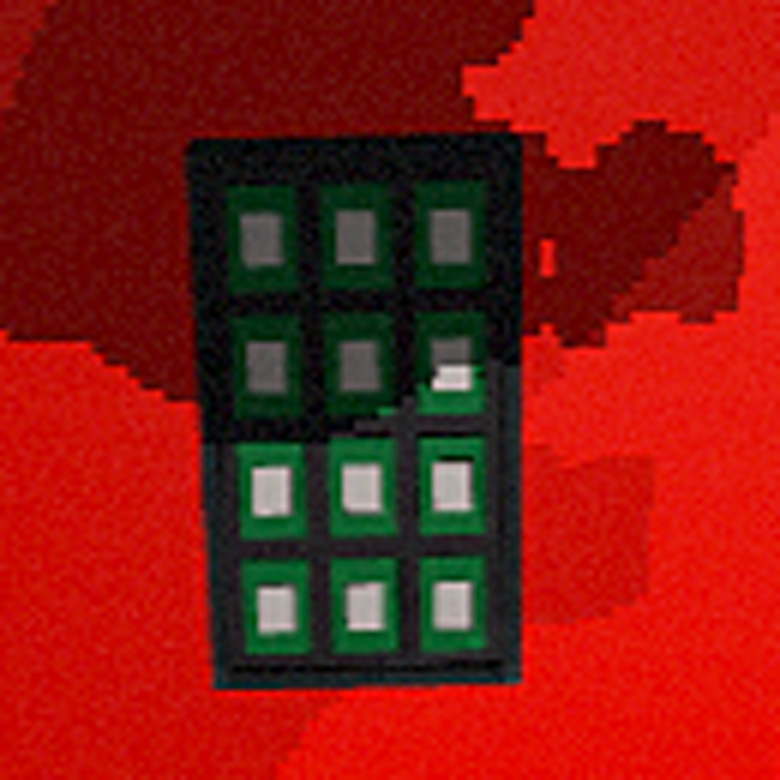

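```bash
python3 -c "
from fit import *
fit('tr1',[(188,151),(522,146),(521,683),(215,689)],195,112,6,.016)
fit('tr1',[(188,156),(522,151),(521,683),(215,689)],195,112,6,.016)
fit('bt1',[(150,105),(485,103),(482,648),(172,651)],195,112,6,.022)
"
```

```text
tr1 pose [ 0.4103 -0.2661  0.026 ] resid px [[-0.3, 0.1], [0.4, -0.3], [0.1, 0.2], [-0.2, 0.1]] tool-rel xyz [-0.0018  0.0029  0.1577] toolyaw(y axis) 0.0054
 sizes [0.0514, 0.0896, 0.0516, 0.0899]
tr1 pose [ 0.4107 -0.2661  0.0261] resid px [[-0.3, -0.3], [0.3, -0.6], [0.1, 0.6], [-0.2, 0.6]] tool-rel xyz [-0.0018  0.0034  0.1577] toolyaw(y axis) 0.0054
 sizes [0.0514, 0.0888, 0.0516, 0.0891]
bt1 pose [0.5465 0.0464 0.2459] resid px [[-0.6, -0.1], [0.6, -0.3], [0.1, 0.3], [-0.1, 0.2]] tool-rel xyz [-0.0084 -0.004   0.1566] toolyaw(y axis) 0.2376
 sizes [0.051, 0.0894, 0.0518, 0.0896]
```

Emit:
{"api": "carry_out", "payload": {"moves": [[-0.018, 0.03, 0.4, -0.013, 1], [-0.018, 0.03, 0.8, -0.013, 1], [-0.018, 0.03, 1, -0.013, 1], [-0.018, 0.03, 1, -0.013, 1]]}}

```text
clock: 4.15
eef_pos: [0.4087, -0.2615, 0.0704]
tool_rot: [0.696, 0.718, -0.0, -0.004]
ft_force: [-1.3, 0.5, -0.7]
grip_width: 0.0855
```

Emit:
{"api": "carry_out", "payload": {"moves": [[0, 0, 0.25, 0, 1], [0, 0, 0.45, 0, 1], [0, 0, 0.505, 0, 1], [0, 0, 0.505, 0, 1]]}}

```text
clock: 4.55
eef_pos: [0.4108, -0.2644, 0.0233]
tool_rot: [0.696, 0.718, 0.0, -0.0]
ft_force: [0.7, 0.5, 0.3]
grip_width: 0.0853
```

```bash
python3 snap.py tr2
```

```text
t 4.55 pos [ 0.4108 -0.2644  0.0233] xyaw 1.6009 F [0.7 0.5 0.3] w 0.0853 vel 0.019
```

View pics/tr2.png

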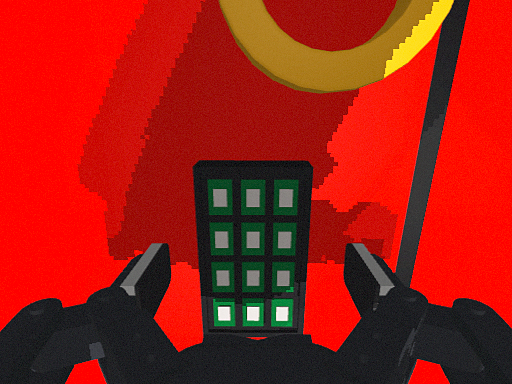

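Emit:
{"api": "carry_out", "payload": {"moves": [[0, 0, 0, 0, 0.3], [0, 0, 0, 0, 0.1], [0, 0, 0, 0, -1], [0, 0, 0, 0, -1], [0, 0, 0, 0, -1], [0, 0, 0, 0, -1], [0, 0, 0, 0, -1], [0, 0, 0, 0, -1]]}}

```text
clock: 5.4
eef_pos: [0.4111, -0.2659, 0.0243]
tool_rot: [0.697, 0.717, 0.0, 0.001]
ft_force: [-0.3, 0.9, 6.0]
grip_width: 0.0508
```

```bash
python3 snap.py tr3
```

```text
t 5.4 pos [ 0.4111 -0.2659  0.0243] xyaw 1.5991 F [-0.3  0.9  6. ] w 0.0508 vel 0.001
```

View pics/tr3.png

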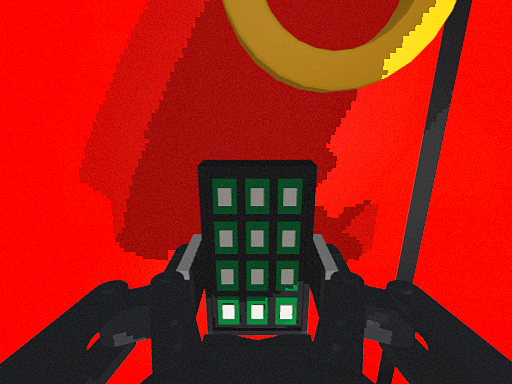

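Emit:
{"api": "carry_out", "payload": {"moves": [[0, 0, -0.2, 0, -1], [0, 0, -0.6, 0, -1], [0, 0, -1, 0, -1], [0, 0, -1, 0, -1], [0, 0, -1, 0, -1]]}}

```text
clock: 5.95
eef_pos: [0.4108, -0.2658, 0.124]
tool_rot: [0.697, 0.717, 0.0, 0.002]
ft_force: [-1.3, 0.5, -2.0]
grip_width: 0.0504
```

```bash
python3 snap.py tr4; python3 -c "
from h import *
im=imaging.camera('scene'); cv2.imwrite('pics/sc1.png',im[:,:,::-1])
m=imaging.camera_model('scene'); p=w2p(m,bot.get_obs()['eef_pos'])[0].astype(int); print(p)
crop('pics/sc1.png','pics/sc1c.png',max(0,p[0]-50),p[1]-50,p[0]+50,p[1]+40,7)"
```

```text
t 5.95 pos [ 0.4108 -0.2658  0.124 ] xyaw 1.5989 F [-1.3  0.5 -2. ] w 0.0504 vel 0.047
[154 138]
```

View pics/sc1c.png

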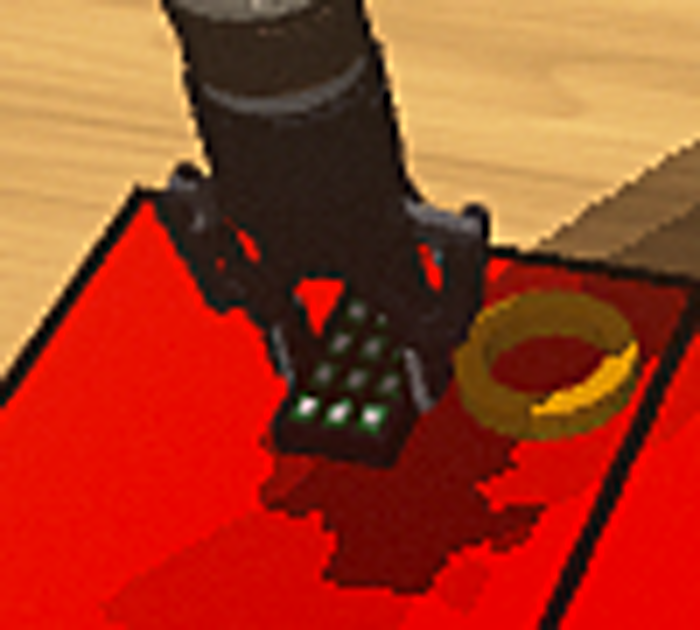

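View pics/tr4.png

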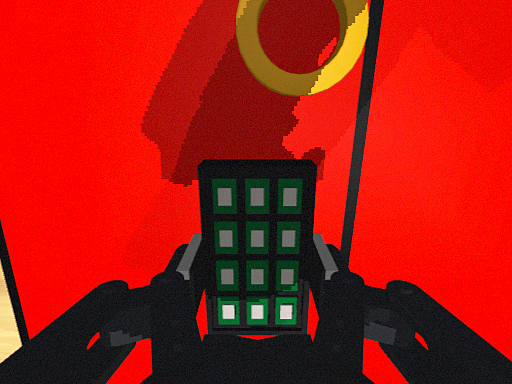

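```bash
python3 -c "
from h import *
crop('pics/tr4.png','pics/tr4c.png',190,150,330,345,4)"
```

```text
(no output)
```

View pics/tr4c.png

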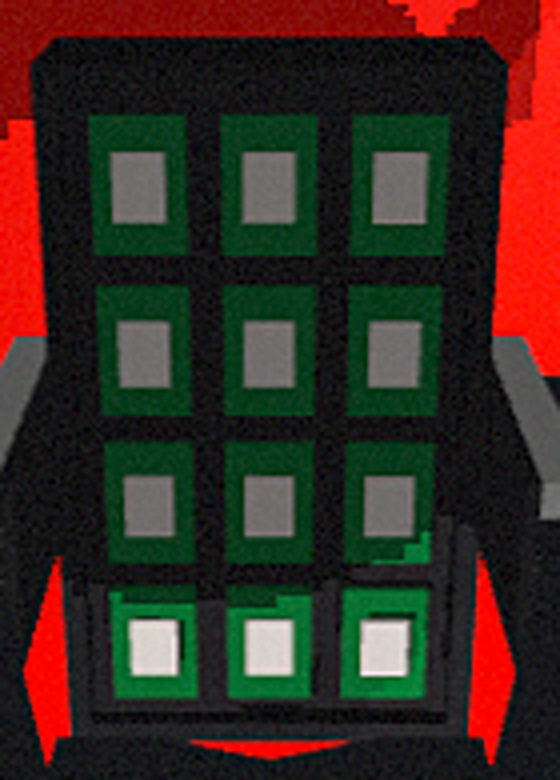

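```bash
python3 -c "
from fit import *
z=.124-.0083
fit('tr4',[(33,70),(507,68),(467,739),(72,739)],190,150,4,z)
"
```

```text
tr4 pose [ 0.4102 -0.2657  0.0287] resid px [[-0.3, -0.2], [0.2, 0.2], [0.1, 0.0], [0.1, -0.0]] tool-rel xyz [ 0.0001 -0.0006  0.0083] toolyaw(y axis) 0.0281
 sizes [0.0518, 0.0901, 0.052, 0.0899]
```

Emit:
{"api": "carry_out", "payload": {"moves": [[0.4, 0.2, 0, 0, -1], [0.9, 0.45, 0, 0, -1], [1, 0.5, 0, 0, -1], [1, 0.5, 0, 0, -1]]}}

```text
clock: 6.45
eef_pos: [0.4569, -0.1613, 0.121]
tool_rot: [0.695, 0.719, -0.001, -0.002]
ft_force: [0.1, -0.1, -2.0]
grip_width: 0.0507
```

Emit:
{"api": "carry_out", "payload": {"moves": [[0.4, 0.2, 0, 0, -1], [0.9, 0.45, 0, 0, -1], [1, 0.5, 0, 0, -1], [1, 0.5, 0, 0, -1]]}}

```text
clock: 6.85
eef_pos: [0.5044, -0.0611, 0.1214]
tool_rot: [0.696, 0.718, -0.001, -0.001]
ft_force: [-0.5, -0.4, -2.3]
grip_width: 0.0506
```

Emit:
{"api": "carry_out", "payload": {"moves": [[0.4, 0.2, 0, -0.05, -1], [0.8, 0.35, 0, -0.139, -1], [1, 0.45, 0, -0.139, -1], [1, 0.45, 0, -0.139, -1], [1, 0.45, 0, -0.139, -1]]}}

```text
clock: 7.35
eef_pos: [0.5456, 0.0374, 0.1216]
tool_rot: [0.615, 0.788, -0.001, -0.001]
ft_force: [-0.7, -0.2, -1.2]
grip_width: 0.0508
```

```bash
cat > go.py <<'E'
import sys
from h import *
x,y,z,yaw=map(float,sys.argv[1:5])
o=bot.get_obs(); T=R.from_quat(o['tool_rot']).as_matrix()
d=T.T@(np.array([x,y,z])-o['eef_pos']); yw=np.arctan2(T[1,1],T[0,1])
print('pos',o['eef_pos'].round(4),'yaw',yw.round(4),'shift units',(d/.1).round(3),'roll',round(-(yaw-yw)/(np.pi/2),4),'F',o['ft_force'].round(1),'t',o['clock'],'q',o['joint_pos'].round(2))
E
python3 go.py .547 .0466 .06 .246
```

```text
pos [0.5456 0.0374 0.1216] yaw 0.2459 shift units [0.086 0.038 0.616] roll -0.0001 F [-0.7 -0.2 -1.2] t 7.35 q [ 0.07  0.43 -0.09  1.05 -0.   -0.18]
```

Emit:
{"api": "carry_out", "payload": {"moves": [[0.086, 0.038, 0.1, 0, -1], [0.086, 0.038, 0.3, 0, -1], [0.086, 0.038, 0.5, 0, -1], [0.086, 0.038, 0.61, 0, -1], [0.086, 0.038, 0.61, 0, -1], [0.086, 0.038, 0.61, 0, -1]]}}

```text
clock: 7.95
eef_pos: [0.5481, 0.0475, 0.0618]
tool_rot: [0.615, 0.788, -0.0, -0.0]
ft_force: [0.0, -0.5, -1.3]
grip_width: 0.0504
```

```bash
python3 go.py .547 .0466 .0463 .246; python3 snap.py pl1
```

```text
pos [0.5481 0.0475 0.0618] yaw 0.2459 shift units [-0.006 -0.013  0.155] roll -0.0001 F [ 0.  -0.5 -1.3] t 7.95 q [ 0.09  0.5  -0.16  0.91 -0.   -0.16]
t 7.95 pos [0.5481 0.0475 0.0618] xyaw 1.8167 F [ 0.  -0.5 -1.3] w 0.0504 vel 0.021
```

View pics/pl1.png

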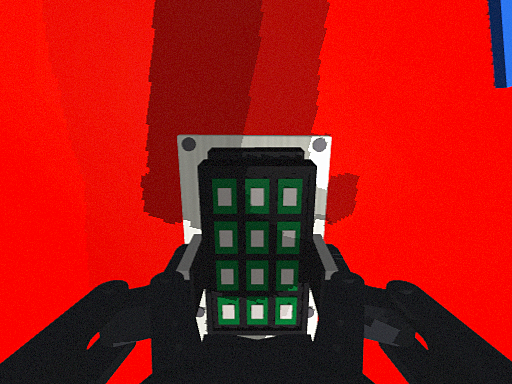

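```bash
python3 -c "
from h import *
crop('pics/pl1.png','pics/pl1c.png',185,130,335,190,5)
import pickle
o,m=pickle.load(open('pl1.pkl','rb'))
from scipy.spatial.transform import Rotation as R
def corners(c,yaw,z):
    a=np.array([np.cos(yaw),np.sin(yaw)]);b=np.array([-a[1],a[0]])
    return np.array([[*(np.array(c)-.045*a+s*.026*b),z] for s in(-1,1)])
T=R.from_quat(o['tool_rot']).as_matrix()
held=(o['eef_pos']+T@[.0001,-.0006,0])[:2]
zu=o['eef_pos'][2]-.0243
for n,P in [('bt top',corners((.5465,.0464),.246,.022)),('bt bot',corners((.5465,.0464),.246,.006)),('held bot',corners(held,.2459,zu)),('held top',corners(held,.2459,zu+.016))]:
    print(n,((w2p(m,P)+.5-[185,130])*5-.5).round(0).tolist())
"
```

```text
bt top [[116.0, 113.0], [599.0, 113.0]]
bt bot [[137.0, 91.0], [578.0, 91.0]]
held bot [[100.0, 152.0], [631.0, 152.0]]
held top [[69.0, 186.0], [663.0, 186.0]]
```

View pics/pl1c.png

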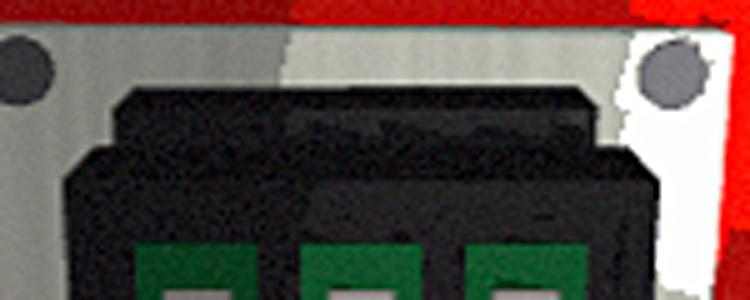

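Emit:
{"api": "carry_out", "payload": {"moves": [[-0.006, -0.013, 0.05, 0, -1], [-0.006, -0.013, 0.1, 0, -1], [-0.006, -0.013, 0.12, 0, -1], [-0.006, -0.013, 0.13, 0, -1], [-0.006, -0.013, 0.13, 0, -1]]}}

```text
clock: 8.5
eef_pos: [0.547, 0.0471, 0.0486]
tool_rot: [0.615, 0.789, -0.0, -0.0]
ft_force: [0.0, 0.4, -1.7]
grip_width: 0.0507
```

```bash
python3 go.py .547 .0466 .0463 .246
```

```text
pos [0.547  0.0471 0.0486] yaw 0.2468 shift units [-0.005 -0.001  0.023] roll 0.0005 F [ 0.   0.4 -1.7] t 8.5 q [ 0.09  0.51 -0.18  0.88  0.   -0.16]
```

Emit:
{"api": "carry_out", "payload": {"moves": [[-0.004, 0, 0.005, 0, -1], [-0.004, 0, 0.01, 0, -1], [-0.004, 0, 0.015, 0, -1], [-0.004, 0, 0.02, 0, -1], [-0.004, 0, 0.02, 0, -1]]}}

```text
clock: 9.0
eef_pos: [0.5471, 0.0467, 0.0467]
tool_rot: [0.615, 0.789, -0.0, -0.0]
ft_force: [-0.3, 0.4, -1.8]
grip_width: 0.0504
```

```bash
python3 go.py .547 .0466 .0463 .246; python3 snap.py pl2;python3 -c "
from h import *
crop('pics/pl2.png','pics/pl2c.png',185,130,335,190,5)"
```

```text
pos [0.5471 0.0467 0.0467] yaw 0.2467 shift units [-0.001 -0.001  0.004] roll 0.0005 F [-0.3  0.4 -1.8] t 9.0 q [ 0.09  0.51 -0.18  0.88 -0.   -0.16]
t 9.0 pos [0.5471 0.0467 0.0467] xyaw 1.8175 F [-0.3  0.4 -1.8] w 0.0504 vel 0.004
```

View pics/pl2c.png

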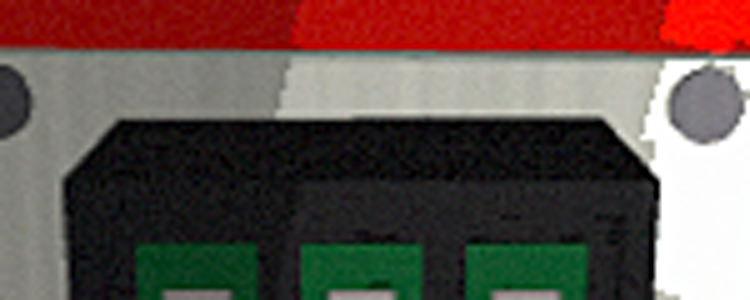

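Emit:
{"api": "carry_out", "payload": {"moves": [[0, 0, 0.005, 0, -1], [0, 0, 0.01, 0, -1], [0, 0, 0.01, 0, -1]]}}

```text
clock: 9.35
eef_pos: [0.5473, 0.0467, 0.0463]
tool_rot: [0.615, 0.789, 0.0, 0.0]
ft_force: [-1.9, 0.7, 4.0]
grip_width: 0.0505
```

Emit:
{"api": "carry_out", "payload": {"moves": [[0, 0, 0, 0, 0.3], [0, 0, 0, 0, 0.5], [0, 0, 0, 0, 0.7], [0, 0, 0, 0, 1], [0, 0, 0, 0, 1], [0, 0, 0, 0, 1]]}}

```text
clock: 9.95
eef_pos: [0.5472, 0.0467, 0.0457]
tool_rot: [0.615, 0.789, -0.0, -0.0]
ft_force: [0.2, 0.0, 0.6]
grip_width: 0.0852
```

```bash
python3 snap.py pl3;python3 -c "
from h import *
crop('pics/pl3.png','pics/pl3c.png',185,130,335,190,5)"
```

```text
t 9.95 pos [0.5472 0.0467 0.0457] xyaw 1.8175 F [0.2 0.  0.6] w 0.0852 vel 0.001
```

View pics/pl3c.png

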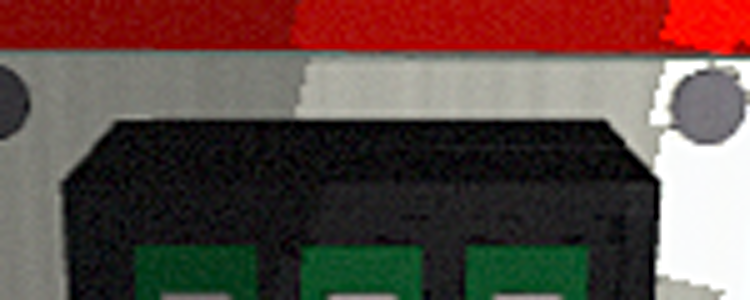

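Emit:
{"api": "carry_out", "payload": {"moves": [[0, 0, -0.2, 0, 1], [0, 0, -0.6, 0, 1], [0, 0, -1, 0, 1], [0, 0, -1, 0, 1]]}}

```text
clock: 10.4
eef_pos: [0.5513, 0.047, 0.152]
tool_rot: [0.615, 0.789, 0.004, 0.004]
ft_force: [2.2, -0.4, 0.3]
grip_width: 0.0856
```

Emit:
{"api": "carry_out", "payload": {"moves": [[-0.04, -0.02, -0.3, 0, 1], [-0.04, -0.02, -0.5, 0, 1], [-0.04, -0.02, -0.5, 0, 1], [-0.04, -0.02, -0.5, 0, 1]]}}

```text
clock: 10.8
eef_pos: [0.5462, 0.0423, 0.1954]
tool_rot: [0.615, 0.789, 0.0, 0.0]
ft_force: [0.9, 0.0, 0.8]
grip_width: 0.0853
```

```bash
python3 snap.py st1;python3 -c "
from h import *
crop('pics/st1.png','pics/st1c.png',195,112,325,242,6)"
```

```text
t 10.8 pos [0.5462 0.0423 0.1954] xyaw 1.8175 F [0.9 0.  0.8] w 0.0853 vel 0.027
```

View pics/st1c.png

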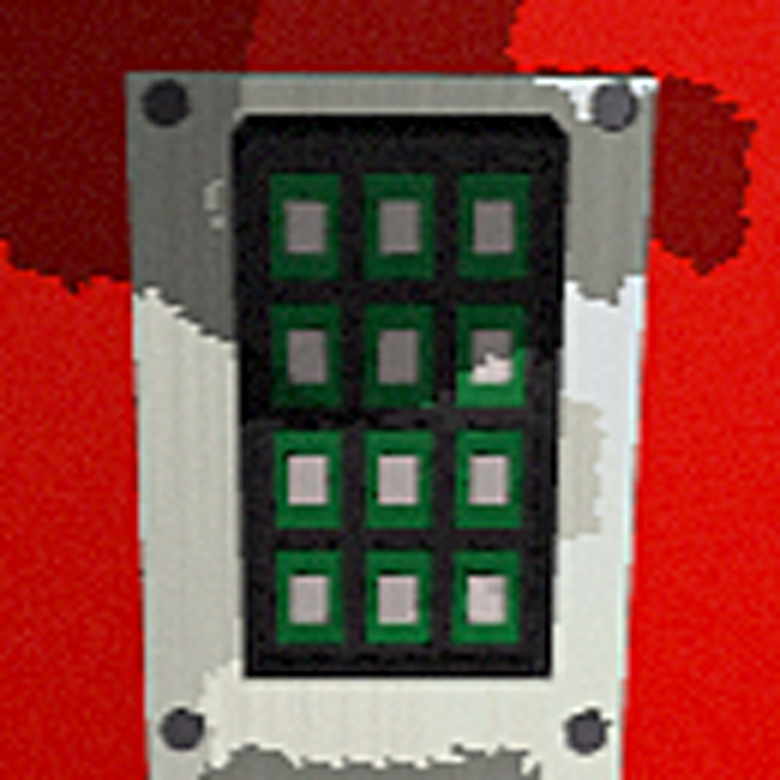

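```bash
python3 -c "
from fit import *
fit('st1',[(235,135),(568,135),(551,676),(246,677)],195,112,6,.038)
"; python3 go.py .4695 .2597 .19 .013
```

```text
st1 pose [0.5461 0.0465 0.2464] resid px [[-0.5, -0.0], [0.5, -0.0], [0.4, 0.2], [-0.3, -0.0]] tool-rel xyz [0.004  0.001  0.1574] toolyaw(y axis) 0.2467
 sizes [0.0511, 0.0898, 0.0513, 0.09]
pos [0.5456 0.0423 0.1946] yaw 0.2468 shift units [ 2.294 -0.207  0.047] roll 0.1488 F [0.2 0.5 0.4] t 10.85 q [ 0.08  0.37  0.02  1.22  0.   -0.17]
```

Emit:
{"api": "carry_out", "payload": {"moves": [[0.4, 0, 0, 0, 1], [0.8, -0.1, 0, 0, 1], [1, -0.1, 0, 0, 1]]}}

```text
clock: 11.15
eef_pos: [0.5094, 0.1385, 0.1937]
tool_rot: [0.614, 0.789, -0.002, -0.002]
ft_force: [-0.3, -0.8, -0.1]
grip_width: 0.0857
```

Emit:
{"api": "carry_out", "payload": {"moves": [[0.4, 0, 0.3, 0, 1], [0.8, -0.1, 0.7, 0.07, 1], [1, -0.1, 1, 0.149, 1], [1, -0.1, 1, 0.149, 1], [1, -0.1, 1, 0.149, 1]]}}

```text
clock: 11.65
eef_pos: [0.4764, 0.231, 0.0939]
tool_rot: [0.702, 0.713, -0.002, -0.001]
ft_force: [0.5, 0.7, 0.2]
grip_width: 0.0856
```

```bash
python3 go.py .4695 .2597 .0225 .013
```

```text
pos [0.4764 0.231  0.0939] yaw 0.0156 shift units [ 0.289 -0.061  0.713] roll 0.0016 F [0.5 0.7 0.2] t 11.65 q [ 0.45  0.43 -0.18  0.97 -0.    0.44]
```

Emit:
{"api": "carry_out", "payload": {"moves": [[0.289, -0.061, 0, 0.0016, 1], [0.289, -0.061, 0.3, 0.0016, 1], [0.289, -0.061, 0.6, 0.0016, 1], [0.289, -0.061, 0.71, 0.0016, 1], [0.289, -0.061, 0.71, 0.0016, 1]]}}

```text
clock: 12.15
eef_pos: [0.4713, 0.2588, 0.0241]
tool_rot: [0.704, 0.71, -0.001, -0.0]
ft_force: [-0.2, -0.4, -0.8]
grip_width: 0.0856
```

```bash
python3 go.py .4695 .2597 .0225 .013; python3 snap.py cv3
```

```text
pos [0.4713 0.2588 0.0241] yaw 0.0092 shift units [ 0.009 -0.018  0.016] roll -0.0024 F [-0.2 -0.4 -0.8] t 12.15 q [ 0.5   0.53 -0.23  0.82 -0.    0.49]
t 12.15 pos [0.4713 0.2588 0.0241] xyaw 1.58 F [-0.2 -0.4 -0.8] w 0.0856 vel 0.035
```

View pics/cv3.png

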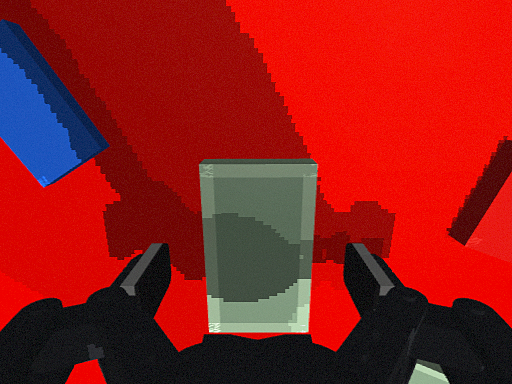

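Emit:
{"api": "carry_out", "payload": {"moves": [[0.008, -0.015, 0.012, -0.002, 1], [0.008, -0.015, 0.012, -0.002, 1], [0.008, -0.015, 0.012, -0.002, 0.3], [0.008, -0.015, 0.012, -0.002, 0.1], [0.008, -0.015, 0.012, -0.002, -1], [0.008, -0.015, 0.012, -0.002, -1], [0.008, -0.015, 0.012, -0.002, -1], [0.008, -0.015, 0.012, -0.002, -1], [0.008, -0.015, 0.012, -0.002, -1]]}}

```text
clock: 13.1
eef_pos: [0.4706, 0.2614, 0.0246]
tool_rot: [0.702, 0.712, 0.001, 0.0]
ft_force: [-1.3, -0.4, 6.0]
grip_width: 0.0506
```

```bash
python3 snap.py cv4; python3 -c "
from h import *
crop('pics/cv4.png','pics/cv4c.png',190,150,330,345,4)"
```

```text
t 13.1 pos [0.4706 0.2614 0.0246] xyaw 1.5843 F [-1.3 -0.4  6. ] w 0.0506 vel 0.001
```

View pics/cv4c.png

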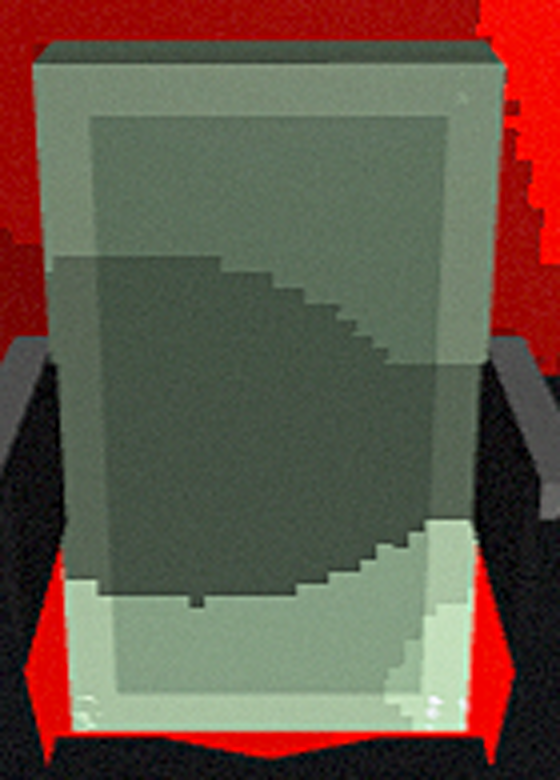

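Emit:
{"api": "carry_out", "payload": {"moves": [[0, 0, 0, 0, 0.4], [0, 0, 0, 0, 0.4], [0, 0, -0.03, 0, 0.4], [0, 0, -0.03, 0, 0.4], [0, 0, -0.03, 0, 0.1], [0, 0, -0.03, 0, -1], [0, 0, -0.03, 0, -1], [0, 0, -0.03, 0, -1], [0, 0, -0.03, 0, -1]]}}

```text
clock: 14.05
eef_pos: [0.4703, 0.2612, 0.0271]
tool_rot: [0.702, 0.712, 0.0, 0.0]
ft_force: [-1.3, -0.4, 5.8]
grip_width: 0.0503
```

```bash
python3 snap.py cv5; python3 -c "
from h import *
crop('pics/cv5.png','pics/cv5c.png',190,150,330,345,4)"
```

```text
t 14.05 pos [0.4703 0.2612 0.0271] xyaw 1.5842 F [-1.3 -0.4  5.8] w 0.0503 vel 0.002
```

View pics/cv5c.png

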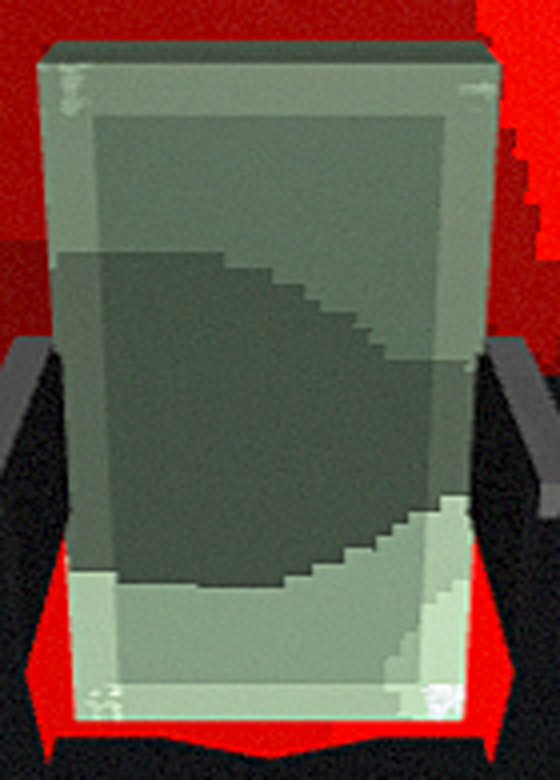

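```bash
python3 -c "
from fit import *
fit('cv5',[(38,66),(500,64),(465,719),(76,719)],190,150,4,.014)
fit('cv4',[(33,66),(505,64),(469,731),(72,731)],190,150,4,.014)
"
```

```text
cv5 pose [0.4704 0.2613 0.0158] resid px [[0.4, 0.2], [-0.4, 0.4], [-0.7, -0.6], [0.7, -0.3]] tool-rel xyz [0.0001 0.0001 0.0131] toolyaw(y axis) 0.0134
 sizes [0.0524, 0.0906, 0.0528, 0.0903]
cv4 pose [0.4703 0.2615 0.0158] resid px [[0.5, 0.4], [-0.5, 0.6], [-0.9, -0.9], [0.9, -0.6]] tool-rel xyz [ 0.0001 -0.0003  0.0106] toolyaw(y axis) 0.0135
 sizes [0.0525, 0.0908, 0.0531, 0.0906]
```

Emit:
{"api": "carry_out", "payload": {"moves": [[0, 0, -0.2, 0, -1], [0, 0, -0.6, 0, -1], [0, 0, -1, 0, -1], [0, 0, -1, 0, -1], [0, 0, -1, 0, -1]]}}

```text
clock: 14.6
eef_pos: [0.4704, 0.2612, 0.1271]
tool_rot: [0.702, 0.712, 0.001, 0.0]
ft_force: [-0.3, -0.7, -1.2]
grip_width: 0.0503
```

```bash
python3 snap.py cv6; python3 go.py .5468 .0467 .14 .2464;python3 -c "
from h import *
crop('pics/cv6.png','pics/cv6c.png',190,150,330,345,4)"
```

```text
t 14.6 pos [0.4704 0.2612 0.1271] xyaw 1.5841 F [-0.3 -0.7 -1.2] w 0.0503 vel 0.048
pos [0.4694 0.2607 0.1257] yaw 0.0133 shift units [-2.15   0.746 -0.142] roll -0.1484 F [ 0.1 -0.1 -1. ] t 14.65 q [ 0.51  0.4  -0.12  1.05  0.    0.49]
```

View pics/cv6c.png

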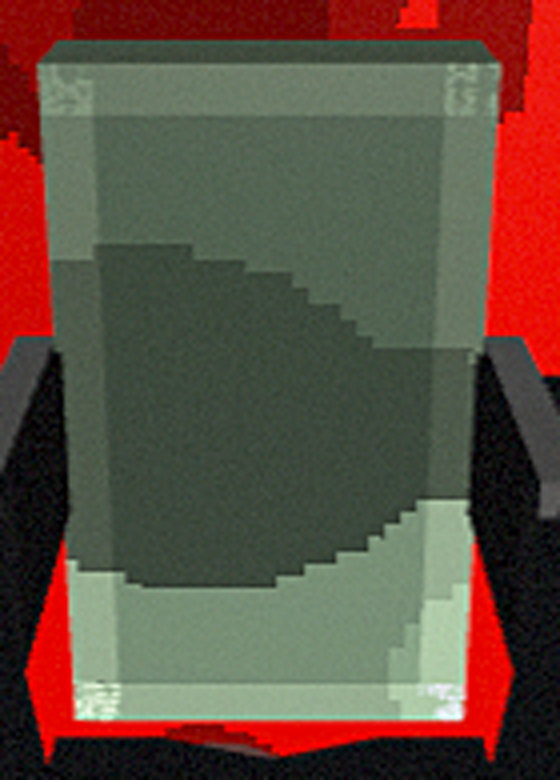

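Emit:
{"api": "carry_out", "payload": {"moves": [[-0.4, 0.1, 0, 0, -1], [-0.8, 0.3, 0, 0, -1], [-1, 0.35, 0, 0, -1], [-1, 0.35, 0, 0, -1]]}}

```text
clock: 15.05
eef_pos: [0.5055, 0.1583, 0.1241]
tool_rot: [0.704, 0.71, -0.002, -0.001]
ft_force: [-0.7, -0.5, -1.0]
grip_width: 0.05
```

Emit:
{"api": "carry_out", "payload": {"moves": [[-0.4, 0.15, 0, 0, -1], [-0.8, 0.3, 0, -0.07, -1], [-1, 0.38, 0, -0.148, -1], [-1, 0.38, 0, -0.148, -1], [-1, 0.38, 0, -0.148, -1]]}}

```text
clock: 15.55
eef_pos: [0.5445, 0.0623, 0.1249]
tool_rot: [0.616, 0.788, -0.001, -0.002]
ft_force: [0.7, 0.9, -2.0]
grip_width: 0.05
```

```bash
python3 go.py .5465 .0466 .08 .2466
```

```text
pos [0.5445 0.0623 0.1249] yaw 0.2441 shift units [-0.158 -0.017  0.449] roll -0.0016 F [ 0.7  0.9 -2. ] t 15.55 q [ 0.11  0.43 -0.09  1.06  0.   -0.13]
```

Emit:
{"api": "carry_out", "payload": {"moves": [[-0.158, -0.017, 0.1, -0.001, -1], [-0.158, -0.017, 0.25, -0.001, -1], [-0.158, -0.017, 0.4, -0.001, -1], [-0.158, -0.017, 0.44, -0.001, -1], [-0.158, -0.017, 0.44, -0.001, -1]]}}

```text
clock: 16.05
eef_pos: [0.5465, 0.0475, 0.0815]
tool_rot: [0.614, 0.789, -0.001, -0.001]
ft_force: [-0.3, -0.0, -0.7]
grip_width: 0.0502
```

```bash
python3 go.py .5465 .0466 .0651 .2466
```

```text
pos [0.5465 0.0475 0.0815] yaw 0.2488 shift units [-0.009 -0.002  0.164] roll 0.0014 F [-0.3 -0.  -0.7] t 16.05 q [ 0.09  0.47 -0.14  0.96  0.   -0.16]
```

Emit:
{"api": "carry_out", "payload": {"moves": [[-0.006, 0, 0.05, 0.001, -1], [-0.006, 0, 0.1, 0.001, -1], [-0.006, 0, 0.13, 0.001, -1], [-0.006, 0, 0.135, 0.001, -1], [-0.006, 0, 0.135, 0.001, -1]]}}

```text
clock: 16.55
eef_pos: [0.548, 0.0456, 0.0691]
tool_rot: [0.615, 0.788, -0.0, -0.0]
ft_force: [0.2, 0.3, -1.3]
grip_width: 0.0498
```

```bash
python3 go.py .5465 .0466 .0651 .2466; python3 snap.py cp1; python3 -c "
from h import *
crop('pics/cp1.png','pics/cp1c.png',185,130,335,190,5)"
```

```text
pos [0.548  0.0456 0.0691] yaw 0.2456 shift units [ 0.013 -0.012  0.04 ] roll -0.0006 F [ 0.2  0.3 -1.3] t 16.55 q [ 0.08  0.49 -0.15  0.93 -0.   -0.16]
t 16.55 pos [0.548  0.0456 0.0691] xyaw 1.8164 F [ 0.2  0.3 -1.3] w 0.0498 vel 0.004
```

View pics/cp1c.png

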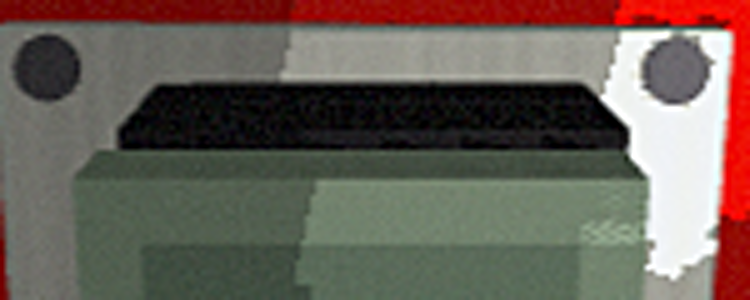

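Emit:
{"api": "carry_out", "payload": {"moves": [[0.006, -0.006, 0.005, 0, -1], [0.012, -0.012, 0.01, 0, -1], [0.012, -0.012, 0.02, 0, -1], [0.012, -0.012, 0.02, 0, -1], [0.012, -0.012, 0.02, 0, -1]]}}

```text
clock: 17.1
eef_pos: [0.5465, 0.0465, 0.0671]
tool_rot: [0.615, 0.788, -0.0, -0.0]
ft_force: [-0.1, -0.0, -1.0]
grip_width: 0.0502
```

```bash
python3 go.py .5465 .0466 .0651 .2466; python3 snap.py cp2; python3 -c "
from h import *
crop('pics/cp2.png','pics/cp2c.png',185,130,335,190,5)"
```

```text
pos [0.5465 0.0465 0.0671] yaw 0.2458 shift units [ 0.001 -0.     0.02 ] roll -0.0005 F [-0.1 -0.  -1. ] t 17.1 q [ 0.08  0.49 -0.16  0.92 -0.   -0.16]
t 17.1 pos [0.5465 0.0465 0.0671] xyaw 1.8166 F [-0.1 -0.  -1. ] w 0.0502 vel 0.001
```

View pics/cp2c.png

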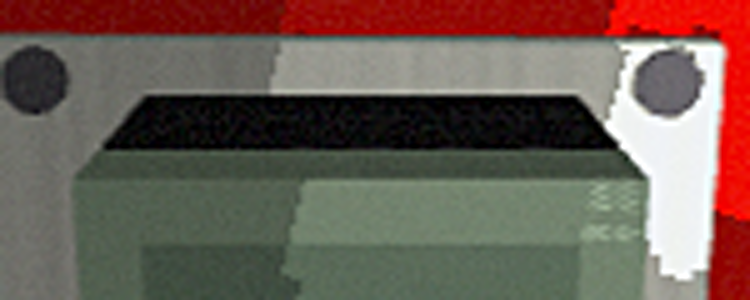

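Emit:
{"api": "carry_out", "payload": {"moves": [[0.002, 0, 0.005, 0, -1], [0.002, 0, 0.01, 0, -1], [0.002, 0, 0.015, 0, -1], [0.002, 0, 0.02, 0, -1], [0.002, 0, 0.025, 0, -1], [0.002, 0, 0.025, 0, -1]]}}

```text
clock: 17.75
eef_pos: [0.5465, 0.0467, 0.0651]
tool_rot: [0.615, 0.788, 0.0, 0.0]
ft_force: [-2.4, 0.1, 3.4]
grip_width: 0.0505
```

```bash
python3 snap.py cp3; python3 -c "
from h import *
crop('pics/cp3.png','pics/cp3c.png',185,130,335,190,5)"
```

```text
t 17.75 pos [0.5465 0.0467 0.0651] xyaw 1.8166 F [-2.4  0.1  3.4] w 0.0505 vel 0.002
```

View pics/cp3c.png

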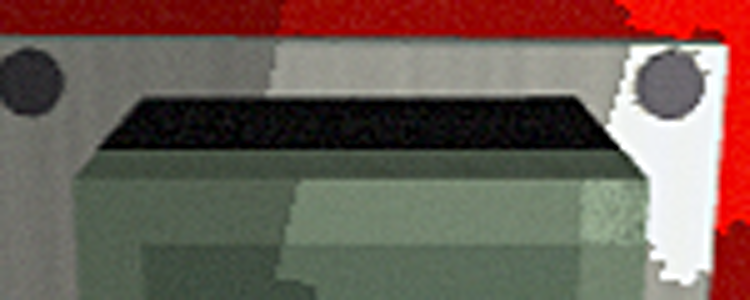

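Emit:
{"api": "carry_out", "payload": {"moves": [[0, 0, 0, 0, 0.3], [0, 0, 0, 0, 0.5], [0, 0, 0, 0, 0.7], [0, 0, 0, 0, 1], [0, 0, 0, 0, 1], [0, 0, 0, 0, 1]]}}

```text
clock: 18.4
eef_pos: [0.5465, 0.0467, 0.0645]
tool_rot: [0.615, 0.788, -0.0, -0.0]
ft_force: [0.6, 0.2, 0.2]
grip_width: 0.0857
```

Emit:
{"api": "carry_out", "payload": {"moves": [[0, 0, -0.2, 0, 1], [0, 0, -0.6, 0, 1], [0, 0, -1, 0, 1], [0, 0, -1, 0, 1]]}}

```text
clock: 18.8
eef_pos: [0.5504, 0.0471, 0.1708]
tool_rot: [0.615, 0.788, 0.004, 0.004]
ft_force: [1.7, 0.1, 0.3]
grip_width: 0.0857
```

Emit:
{"api": "carry_out", "payload": {"moves": [[0, -0.1, -0.4, 0, 1], [0, -0.1, -0.5, 0, 1], [0, -0.1, -0.5, 0, 1], [0, -0.1, -0.5, 0, 1]]}}

```text
clock: 19.2
eef_pos: [0.5366, 0.0443, 0.2136]
tool_rot: [0.615, 0.788, -0.0, -0.0]
ft_force: [-0.2, 0.6, -0.7]
grip_width: 0.0855
```

```bash
python3 snap.py st2; python3 -c "
from h import *
crop('pics/st2.png','pics/st2c.png',195,112,325,242,6)
im=imaging.camera('top'); cv2.imwrite('pics/top2.png',im[:,:,::-1])
im=imaging.camera('scene'); cv2.imwrite('pics/sc2.png',im[:,:,::-1])
crop('pics/sc2.png','pics/sc2c.png',200,130,300,280,4)"
```

```text
t 19.2 pos [0.5366 0.0443 0.2136] xyaw 1.8166 F [-0.2  0.6 -0.7] w 0.0855 vel 0.018
```

View pics/st2c.png

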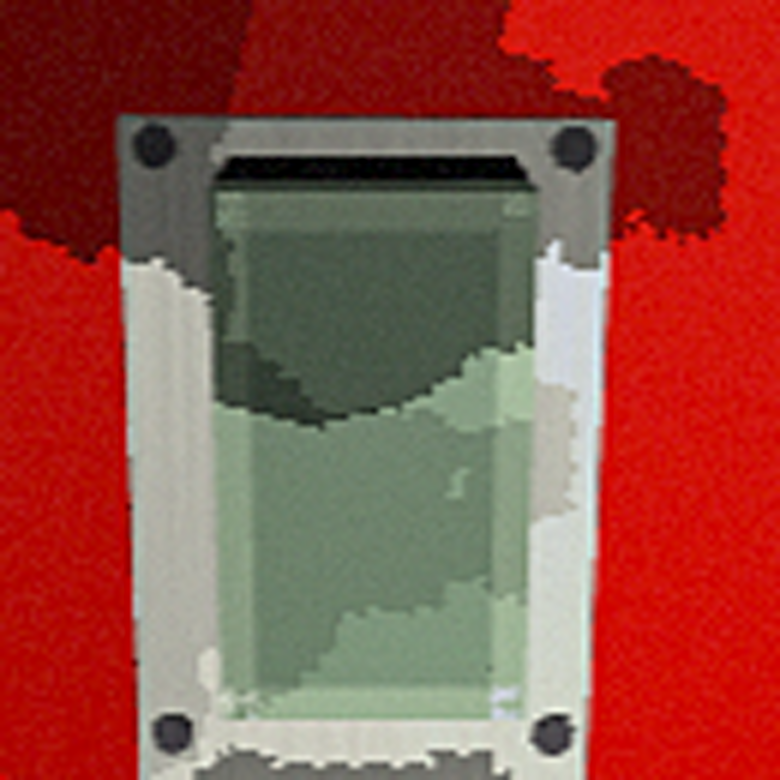

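View pics/sc2c.png

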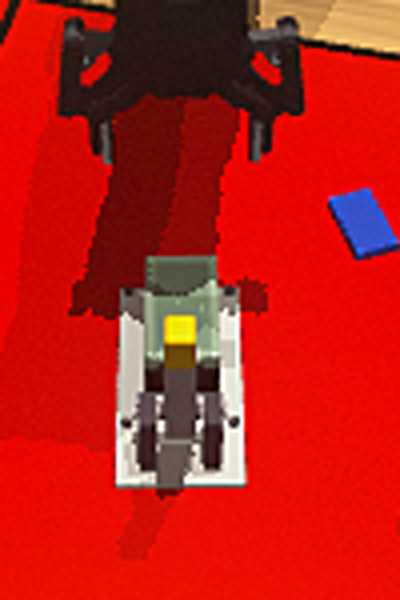

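View pics/st2.png

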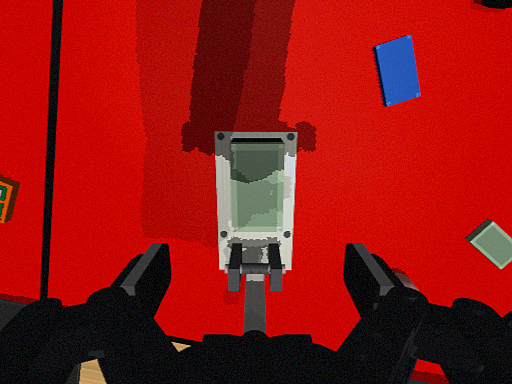

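```bash
cat > cl.py <<'E'
from h import *
BC=np.array([.5503,.0462]);BY=.2375
bx=np.array([np.cos(BY),np.sin(BY),0]);by=np.array([-np.sin(BY),np.cos(BY),0]);ez=np.array([0,0,1.])
def arm(th,a,n,w=0):  # a along the arm, n off to upper side, w along hinge axis
    H=np.array([*BC,0])+.085*bx+.052*ez
    u=-np.cos(th)*bx+np.sin(th)*ez; v=np.sin(th)*bx+np.cos(th)*ez
    return H+a*u+n*v+w*by
E
python3 - <<'E'
from cl import *
for cam in ['top','scene']:
    m=imaging.camera_model(cam)
    for th in (1.6,1.7,1.8,1.85):
        print(cam,th,'endcap',w2p(m,arm(th,.187,.013)).round(1).tolist(),'mid',w2p(m,arm(th,.165,.013)).round(1).tolist(),'low end',w2p(m,arm(th,.143,.004)).round(1).tolist(), 'world mid',arm(th,.165,.013).round(3), 'r',np.hypot(*arm(th,.165,.013)[:2]).round(3))
crop('pics/top2.png','pics/top2c.png',235,85,285,165,7)
E
```

```text
top 1.6 endcap [[260.2, 116.5]] mid [[260.2, 120.3]] low end [[260.8, 127.2]] world mid [0.65  0.07  0.217] r 0.654
top 1.7 endcap [[259.0, 109.7]] mid [[259.1, 114.4]] low end [[259.9, 122.1]] world mid [0.666 0.074 0.214] r 0.67
top 1.8 endcap [[257.7, 103.5]] mid [[258.1, 109.0]] low end [[259.0, 117.2]] world mid [0.682 0.078 0.21 ] r 0.686
top 1.85 endcap [[257.1, 100.6]] mid [[257.6, 106.5]] low end [[258.5, 115.0]] world mid [0.689 0.08  0.207] r 0.694
scene 1.6 endcap [[244.5, 195.3]] mid [[244.6, 201.0]] low end [[244.6, 203.3]] world mid [0.65  0.07  0.217] r 0.654
scene 1.7 endcap [[244.6, 202.6]] mid [[244.6, 207.4]] low end [[244.6, 208.6]] world mid [0.666 0.074 0.214] r 0.67
scene 1.8 endcap [[244.6, 210.4]] mid [[244.6, 214.2]] low end [[244.6, 214.2]] world mid [0.682 0.078 0.21 ] r 0.686
scene 1.85 endcap [[244.6, 214.5]] mid [[244.6, 217.8]] low end [[244.6, 217.1]] world mid [0.689 0.08  0.207] r 0.694
```

View pics/top2c.png

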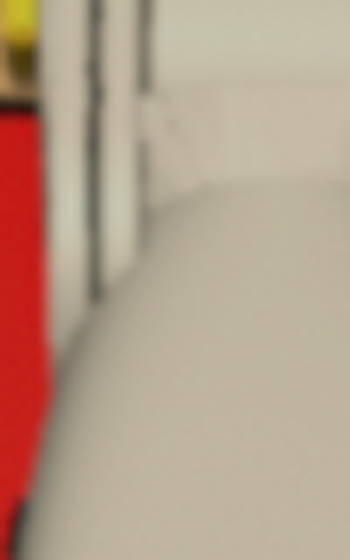

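```bash
python3 go.py .683 .0785 .2155 .2375
```

```text
pos [0.536  0.0443 0.2128] yaw 0.2458 shift units [-0.026  1.509 -0.032] roll 0.0053 F [-0.6 -0.2  0.8] t 19.35 q [ 0.08  0.34  0.03  1.26  0.   -0.16]
```

Emit:
{"api": "carry_out", "payload": {"moves": [[-0.026, 0.3, -0.03, 0.005, 1], [-0.026, 0.6, -0.03, 0.005, 1], [-0.026, 0.8, -0.03, 0.005, 1], [-0.026, 0.8, -0.03, 0.005, 1]]}}

```text
clock: 19.75
eef_pos: [0.6165, 0.0618, 0.2153]
tool_rot: [0.618, 0.786, -0.001, -0.001]
ft_force: [-0.6, -0.1, -0.4]
grip_width: 0.0853
```

```bash
python3 go.py .683 .0785 .2155 .2375; python3 snap.py hd1; python3 -c "
from h import *
im=imaging.camera('scene'); cv2.imwrite('pics/sc3.png',im[:,:,::-1])
crop('pics/sc3.png','pics/sc3c.png',190,130,310,280,4)"
```

```text
pos [0.6165 0.0618 0.2153] yaw 0.2385 shift units [ 0.005  0.686 -0.004] roll 0.0006 F [-0.6 -0.1 -0.4] t 19.75 q [ 0.1   0.5   0.28  1.35  0.   -0.14]
t 19.75 pos [0.6165 0.0618 0.2153] xyaw 1.8093 F [-0.6 -0.1 -0.4] w 0.0853 vel 0.067
```

View pics/hd1.png

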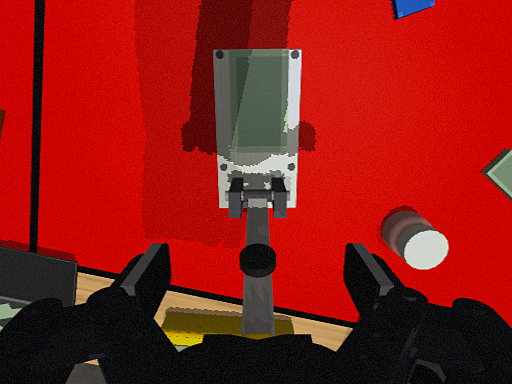

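View pics/sc3c.png

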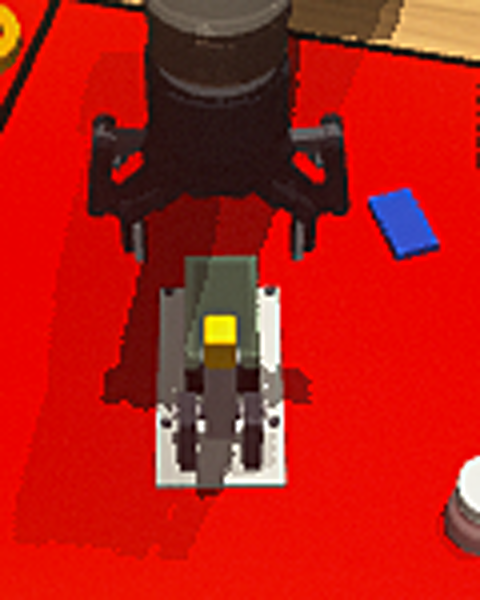

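Emit:
{"api": "carry_out", "payload": {"moves": [[0.005, 0.2, 0, 0, 1], [0.005, 0.4, 0, 0, 1], [0.005, 0.55, 0, 0, 1], [0.005, 0.65, 0, 0, 1], [0.005, 0.686, 0, 0, 1], [0.005, 0.686, 0, 0, 1]]}}

```text
clock: 20.45
eef_pos: [0.6809, 0.0777, 0.2172]
tool_rot: [0.618, 0.786, -0.0, -0.0]
ft_force: [-0.2, 0.0, -0.8]
grip_width: 0.0853
```

```bash
python3 go.py .683 .0785 .2155 .2375; python3 snap.py hd2; python3 -c "
from h import *
im=imaging.camera('scene'); cv2.imwrite('pics/sc4.png',im[:,:,::-1])
crop('pics/sc4.png','pics/sc4c.png',190,130,310,280,4)"
```

```text
pos [0.6809 0.0777 0.2172] yaw 0.2378 shift units [0.003 0.022 0.017] roll 0.0002 F [-0.2  0.  -0.8] t 20.45 q [ 0.11  0.64  0.53  1.45 -0.   -0.12]
t 20.45 pos [0.6809 0.0777 0.2172] xyaw 1.8086 F [-0.2  0.  -0.8] w 0.0853 vel 0.016
```

View pics/hd2.png

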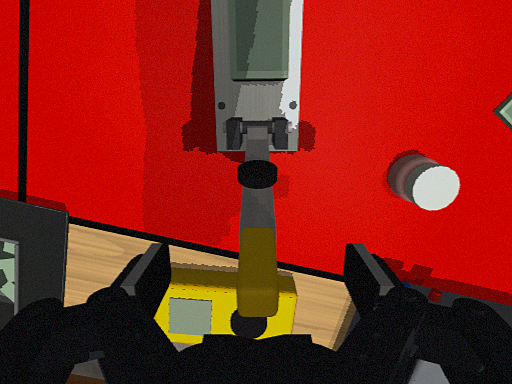

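View pics/sc4c.png

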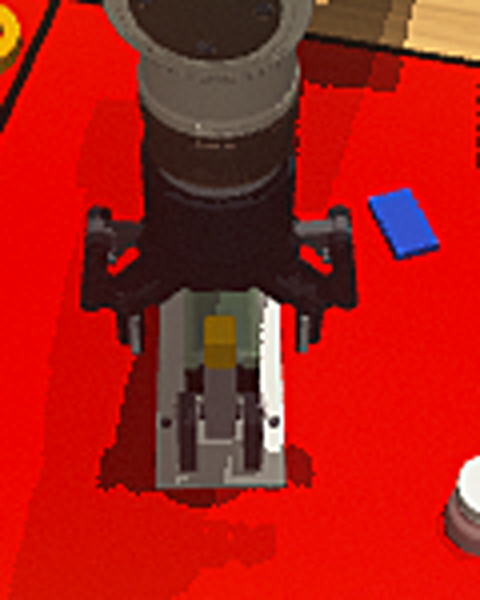

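```bash
python3 - <<'E'
from cl import *
import pickle
o,m=pickle.load(open('hd2.pkl','rb'))
for th in (1.7,1.75,1.8,1.85,1.9):
    P=np.array([arm(th,.143,.004),arm(th,.187,.004),arm(th,.165,.013)])
    print(th,w2p(m,P).round(0).tolist(), 'mid tool-rel',(R.from_quat(o['tool_rot']).inv().apply(P[2]-o['eef_pos'])).round(4))
E
```

```text
1.7 [[258.0, 196.0], [258.0, 247.0], [258.0, 235.0]] mid tool-rel [ 0.0001 -0.0152  0.0032]
1.75 [[258.0, 209.0], [258.0, 267.0], [258.0, 249.0]] mid tool-rel [ 0.0001 -0.0072  0.0051]
1.8 [[258.0, 220.0], [258.0, 284.0], [258.0, 262.0]] mid tool-rel [0.0001 0.0008 0.0074]
1.85 [[258.0, 230.0], [258.0, 299.0], [258.0, 273.0]] mid tool-rel [0.0001 0.0086 0.0101]
1.9 [[258.0, 240.0], [258.0, 312.0], [258.0, 283.0]] mid tool-rel [0.0001 0.0163 0.0132]
```

Emit:
{"api": "carry_out", "payload": {"moves": [[0, 0.03, 0.02, 0, 1], [0, 0.07, 0.03, 0, 1], [0, 0.07, 0.03, 0, 1], [0, 0.07, 0.03, 0, 0.5], [0, 0.07, 0.03, 0, 0], [0, 0.07, 0.03, 0, -0.3], [0, 0.07, 0.03, 0, -0.4], [0, 0.07, 0.03, 0, -0.5]]}}

```text
clock: 21.35
eef_pos: [0.6884, 0.0796, 0.2147]
tool_rot: [0.618, 0.786, 0.0, 0.0]
ft_force: [-0.1, 0.1, 0.7]
grip_width: 0.0216
```

```bash
python3 go.py .689 .08 .2155 .2375; python3 snap.py hd3; python3 -c "
from h import *
im=imaging.camera('scene'); cv2.imwrite('pics/sc5.png',im[:,:,::-1])
crop('pics/sc5.png','pics/sc5c.png',190,130,310,280,4)"
```

```text
pos [0.6884 0.0796 0.2147] yaw 0.2379 shift units [ 0.003  0.007 -0.008] roll 0.0003 F [-0.1  0.1  0.7] t 21.35 q [ 0.12  0.66  0.55  1.46  0.   -0.12]
t 21.35 pos [0.6884 0.0796 0.2147] xyaw 1.8087 F [-0.1  0.1  0.7] w 0.0216 vel 0.003
```

View pics/hd3.png

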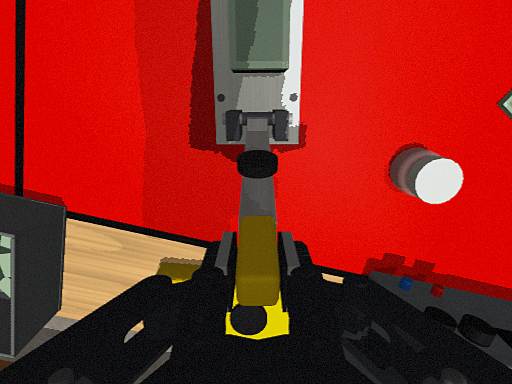

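View pics/sc5c.png

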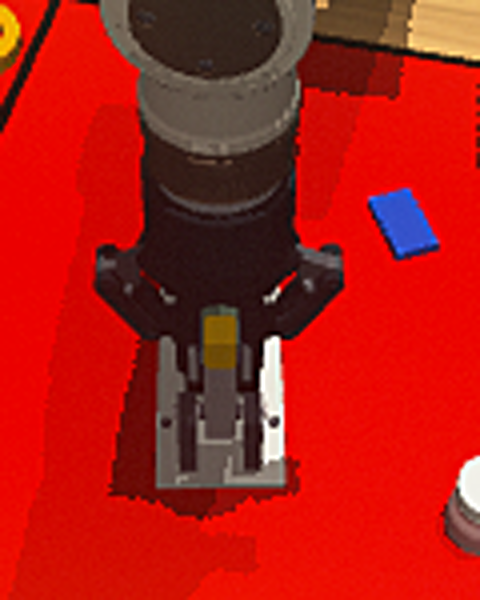

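Emit:
{"api": "carry_out", "payload": {"moves": [[0, 0, 0, 0, -0.6], [0, 0, 0, 0, -1], [0, 0, 0, 0, -1], [0, 0, 0, 0, -1]]}}

```text
clock: 21.85
eef_pos: [0.6884, 0.0797, 0.2148]
tool_rot: [0.618, 0.786, 0.0, -0.0]
ft_force: [-0.6, 0.2, 1.7]
grip_width: 0.017
```

```bash
python3 - <<'E'
from cl import *
import pickle
o,m=pickle.load(open('hd3.pkl','rb'))
for th in (1.8,1.82,1.84,1.86):
    P=np.array([arm(th,.143,.004),arm(th,.143,.022),arm(th,.187,.004),arm(th,.187,.022),arm(th,.085,0)])
    print(th,w2p(m,P)[:,1].round(0).tolist())
o=bot.get_obs(); print(o['eef_pos'],o['grip_width'],o['ft_force'].round(1))
P=o['eef_pos']-[0,0,.006]; H=arm(0,0,0); d=P-H
X=-(d@bx); Z=d[2]; r=np.hypot(X,Z); a0=np.arctan2(Z,X); print('r',r,'angle',a0,'nominal r',np.hypot(.165,.013),'theta if a,n nominal',a0-np.arctan2(.013,.165))
np.save('arc.npy',[r,a0])
E
```

```text
1.8 [208.0, 236.0, 271.0, 302.0, 156.0]
1.82 [212.0, 239.0, 277.0, 307.0, 158.0]
1.84 [217.0, 243.0, 284.0, 312.0, 160.0]
1.86 [221.0, 246.0, 290.0, 316.0, 163.0]
[0.68838654 0.07970871 0.21476167] 0.017037184019590118 [-0.6  0.2  1.7]
r 0.16683510190213371 angle 1.9200732444775694 nominal r 0.16551132891738862 theta if a,n nominal 1.8414477872119357
```

```bash
cat > arcp.py <<'E'
import sys
from cl import *
th0,th1,n=float(sys.argv[1]),float(sys.argv[2]),int(sys.argv[3])
a=.1668;off=.085
o=bot.get_obs()
P=o['eef_pos']-[0,0,.006]; H=arm(0,0,0); d=P-H; X=-(d@bx); Z=d[2]
print('measured r',np.hypot(X,Z).round(4),'theta',(np.arctan2(Z,X)-off).round(4),'F',o['ft_force'].round(1),'t',o['clock'],'tau',o['ft_torque'].round(2),'w',o['grip_width'])
for t in np.linspace(th0,th1,n+1)[1:]:
    dx=-a*(np.cos(t+off)-np.cos(th0+off)); dz=a*(np.sin(t+off)-np.sin(th0+off))
    print('[0, %.3f, %.3f, 0, -1],'%(dx/.1,-dz/.1),end=' ')
print()
E
python3 arcp.py 1.835 1.25 10
```

```text
measured r 0.1668 theta 1.8351 F [-0.6  0.2  1.7] t 21.85 tau [0.15 0.09 0.07] w 0.017037184019590118
[0, -0.093, -0.031, 0, -1], [0, -0.187, -0.056, 0, -1], [0, -0.282, -0.076, 0, -1], [0, -0.379, -0.090, 0, -1], [0, -0.476, -0.098, 0, -1], [0, -0.574, -0.101, 0, -1], [0, -0.671, -0.098, 0, -1], [0, -0.768, -0.089, 0, -1], [0, -0.865, -0.075, 0, -1], [0, -0.960, -0.055, 0, -1],
```

Start gently and check the force.

Emit:
{"api": "carry_out", "payload": {"moves": [[0, -0.093, -0.031, 0, -1], [0, -0.187, -0.056, 0, -1], [0, -0.282, -0.076, 0, -1], [0, -0.282, -0.076, 0, -1]]}}

```text
clock: 22.25
eef_pos: [0.6614, 0.0731, 0.2225]
tool_rot: [0.618, 0.786, 0.001, 0.001]
ft_force: [1.4, 2.0, -2.2]
grip_width: 0.0169
```

```bash
python3 arcp.py 1.66 1.1 9
```

```text
measured r 0.1671 theta 1.6622 F [ 1.4  2.  -2.2] t 22.25 tau [ 0.31 -0.99  0.05] w 0.016854012781267542
[0, -0.103, -0.015, 0, -1], [0, -0.206, -0.023, 0, -1], [0, -0.310, -0.025, 0, -1], [0, -0.414, -0.021, 0, -1], [0, -0.517, -0.010, 0, -1], [0, -0.619, 0.008, 0, -1], [0, -0.720, 0.031, 0, -1], [0, -0.819, 0.061, 0, -1], [0, -0.917, 0.097, 0, -1],
```

Forces are small; continue.

Emit:
{"api": "carry_out", "payload": {"moves": [[0, -0.103, -0.015, 0, -1], [0, -0.206, -0.023, 0, -1], [0, -0.31, -0.025, 0, -1], [0, -0.414, -0.021, 0, -1], [0, -0.517, -0.01, 0, -1], [0, -0.619, 0.008, 0, -1], [0, -0.72, 0.031, 0, -1], [0, -0.819, 0.061, 0, -1], [0, -0.917, 0.097, 0, -1], [0, -0.917, 0.097, 0, -1]]}}

```text
clock: 23.25
eef_pos: [0.5728, 0.0514, 0.2145]
tool_rot: [0.618, 0.786, 0.002, 0.001]
ft_force: [-1.0, 0.8, 6.8]
grip_width: 0.0172
```

```bash
python3 arcp.py 1.1 0.5 10; python3 snap.py arc1
```

```text
measured r 0.1683 theta 1.109 F [-1.   0.8  6.8] t 23.25 tau [ 0.27 -0.44  0.06] w 0.017189118963517148
[0, -0.092, 0.040, 0, -1], [0, -0.180, 0.086, 0, -1], [0, -0.267, 0.137, 0, -1], [0, -0.349, 0.193, 0, -1], [0, -0.429, 0.255, 0, -1], [0, -0.504, 0.320, 0, -1], [0, -0.576, 0.390, 0, -1], [0, -0.643, 0.464, 0, -1], [0, -0.705, 0.543, 0, -1], [0, -0.763, 0.624, 0, -1], 
t 23.25 pos [0.5728 0.0514 0.2145] xyaw 1.8087 F [-1.   0.8  6.8] w 0.0172 vel 0.028
```

View pics/arc1.png

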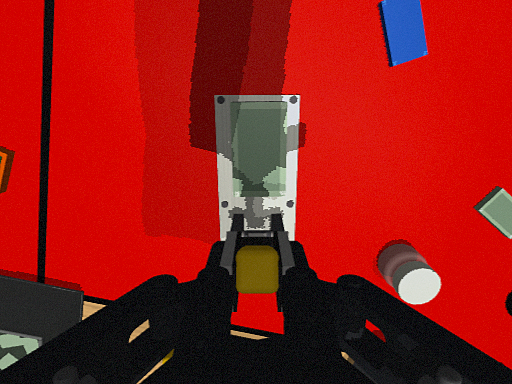

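Emit:
{"api": "carry_out", "payload": {"moves": [[0, -0.092, 0.04, 0, -1], [0, -0.18, 0.086, 0, -1], [0, -0.267, 0.137, 0, -1], [0, -0.349, 0.193, 0, -1], [0, -0.429, 0.255, 0, -1], [0, -0.504, 0.32, 0, -1], [0, -0.576, 0.39, 0, -1], [0, -0.643, 0.464, 0, -1], [0, -0.705, 0.543, 0, -1], [0, -0.763, 0.624, 0, -1], [0, -0.763, 0.624, 0, -1]]}}

```text
clock: 24.4
eef_pos: [0.4965, 0.0328, 0.1499]
tool_rot: [0.618, 0.786, -0.001, -0.001]
ft_force: [-3.7, -2.0, 2.6]
grip_width: 0.0174
```

```bash
python3 arcp.py 0.5 0.15 7; python3 snap.py arc2
```

```text
measured r 0.1678 theta 0.4946 F [-3.7 -2.   2.6] t 24.4 tau [-0.09  0.29  0.08] w 0.01735211747333137
[0, -0.044, 0.071, 0, -1], [0, -0.085, 0.143, 0, -1], [0, -0.122, 0.218, 0, -1], [0, -0.155, 0.295, 0, -1], [0, -0.185, 0.373, 0, -1], [0, -0.210, 0.452, 0, -1], [0, -0.232, 0.533, 0, -1], 
t 24.4 pos [0.4965 0.0328 0.1499] xyaw 1.8083 F [-3.7 -2.   2.6] w 0.0174 vel 0.023
```

View pics/arc2.png

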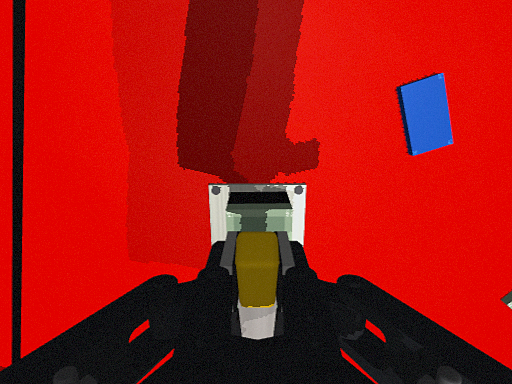

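Emit:
{"api": "carry_out", "payload": {"moves": [[0, -0.044, 0.071, 0, -1], [0, -0.085, 0.143, 0, -1], [0, -0.122, 0.218, 0, -1], [0, -0.155, 0.295, 0, -1], [0, -0.185, 0.373, 0, -1], [0, -0.21, 0.452, 0, -1], [0, -0.232, 0.533, 0, -1], [0, -0.232, 0.533, 0, -1]]}}

```text
clock: 25.25
eef_pos: [0.4746, 0.0274, 0.0961]
tool_rot: [0.618, 0.786, -0.001, -0.0]
ft_force: [-2.7, -2.3, 0.4]
grip_width: 0.0171
```

```bash
python3 arcp.py 0.15 0.03 6
```

```text
measured r 0.1674 theta 0.1448 F [-2.7 -2.3  0.4] t 25.25 tau [-0.26 -0.04  0.02] w 0.017148360854990403
[0, -0.007, 0.033, 0, -1], [0, -0.014, 0.065, 0, -1], [0, -0.020, 0.098, 0, -1], [0, -0.026, 0.131, 0, -1], [0, -0.031, 0.164, 0, -1], [0, -0.035, 0.197, 0, -1],
```

Emit:
{"api": "carry_out", "payload": {"moves": [[0, -0.007, 0.033, 0, -1], [0, -0.014, 0.065, 0, -1], [0, -0.02, 0.098, 0, -1], [0, -0.026, 0.131, 0, -1], [0, -0.031, 0.164, 0, -1], [0, -0.035, 0.197, 0, -1], [0, -0.035, 0.197, 0, -1]]}}

```text
clock: 25.95
eef_pos: [0.4715, 0.0266, 0.077]
tool_rot: [0.618, 0.786, -0.001, -0.0]
ft_force: [-2.8, -2.7, 1.5]
grip_width: 0.0172
```

```bash
python3 arcp.py 0.03 -0.01 4;python3 snap.py arc3; python3 -c "
from h import *
im=imaging.camera('scene'); cv2.imwrite('pics/sc6.png',im[:,:,::-1])
crop('pics/sc6.png','pics/sc6c.png',190,130,310,280,4)"
```

```text
measured r 0.1673 theta 0.0286 F [-2.8 -2.7  1.5] t 25.95 tau [-0.34  0.06  0.12] w 0.017247546822798228
[0, -0.002, 0.017, 0, -1], [0, -0.003, 0.033, 0, -1], [0, -0.005, 0.050, 0, -1], [0, -0.006, 0.066, 0, -1], 
t 25.95 pos [0.4715 0.0266 0.077 ] xyaw 1.8085 F [-2.8 -2.7  1.5] w 0.0172 vel 0.003
```

View pics/sc6c.png

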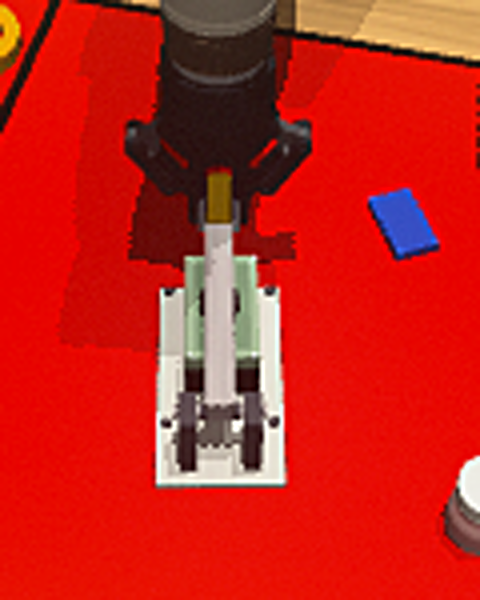

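View pics/arc3.png

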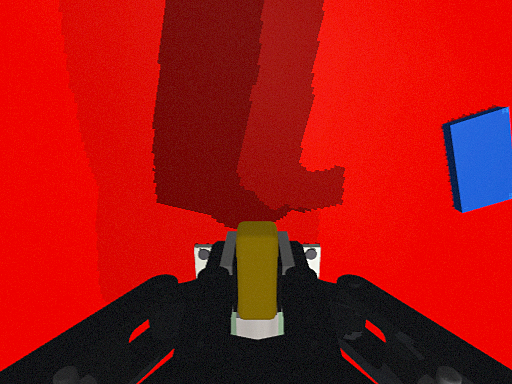

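Emit:
{"api": "carry_out", "payload": {"moves": [[0, -0.001, 0.01, 0, -1], [0, -0.002, 0.02, 0, -1], [0, -0.003, 0.03, 0, -1], [0, -0.003, 0.03, 0, -1]]}}

```text
clock: 26.45
eef_pos: [0.4712, 0.0266, 0.0743]
tool_rot: [0.618, 0.786, -0.001, 0.0]
ft_force: [-4.4, -3.7, 3.5]
grip_width: 0.0172
```

Emit:
{"api": "carry_out", "payload": {"moves": [[0, 0, 0.006, 0, -1], [0, 0, 0.012, 0, -1], [0, 0, 0.012, 0, -1]]}}

```text
clock: 26.75
eef_pos: [0.4711, 0.0266, 0.0731]
tool_rot: [0.618, 0.786, -0.001, -0.0]
ft_force: [-4.1, -3.0, 4.8]
grip_width: 0.017
```

Emit:
{"api": "carry_out", "payload": {"moves": [[0, 0, 0.005, 0, -1], [0, 0, 0.01, 0, -1], [0, 0, 0.01, 0, -1]]}}

```text
clock: 27.05
eef_pos: [0.4711, 0.0265, 0.0721]
tool_rot: [0.618, 0.786, -0.001, -0.0]
ft_force: [-3.6, -3.4, 4.3]
grip_width: 0.0168
```

```bash
python3 arcp.py 0.0 -0.02 2
```

```text
measured r 0.1672 theta -0.0006 F [-3.6 -3.4  4.3] t 27.05 tau [-0.55  0.36  0.04] w 0.016812714280866548
[0, -0.001, 0.017, 0, -1], [0, -0.002, 0.033, 0, -1],
```

Emit:
{"api": "carry_out", "payload": {"moves": [[0, 0, 0.005, 0, -1], [0, 0, 0.01, 0, -1], [0, 0, 0.01, 0, -1]]}}

```text
clock: 27.35
eef_pos: [0.471, 0.0266, 0.0711]
tool_rot: [0.618, 0.786, -0.001, -0.0]
ft_force: [-5.8, -3.3, 4.7]
grip_width: 0.0169
```

Emit:
{"api": "carry_out", "payload": {"moves": [[0, 0, 0.005, 0, -1], [0, 0, 0.01, 0, -1], [0, 0, 0.01, 0, -1]]}}

```text
clock: 27.65
eef_pos: [0.4709, 0.0265, 0.0701]
tool_rot: [0.618, 0.786, -0.001, -0.0]
ft_force: [-4.7, -3.5, 5.0]
grip_width: 0.017
```

Emit:
{"api": "carry_out", "payload": {"moves": [[0, 0, 0.005, 0, -1], [0, 0, 0.01, 0, -1], [0, 0, 0.01, 0, -1]]}}

```text
clock: 27.95
eef_pos: [0.4709, 0.0265, 0.069]
tool_rot: [0.618, 0.786, -0.001, -0.0]
ft_force: [-4.7, -3.6, 4.7]
grip_width: 0.0172
```

```bash
python3 snap.py arc4; python3 -c "
from h import *
im=imaging.camera('scene'); cv2.imwrite('pics/sc7.png',im[:,:,::-1])
crop('pics/sc7.png','pics/sc7c.png',215,165,275,255,8)
crop('pics/arc4.png','pics/arc4c.png',180,200,340,350,5)"
```

```text
t 27.95 pos [0.4709 0.0265 0.069 ] xyaw 1.8084 F [-4.7 -3.6  4.7] w 0.0172 vel 0.002
```

View pics/sc7c.png

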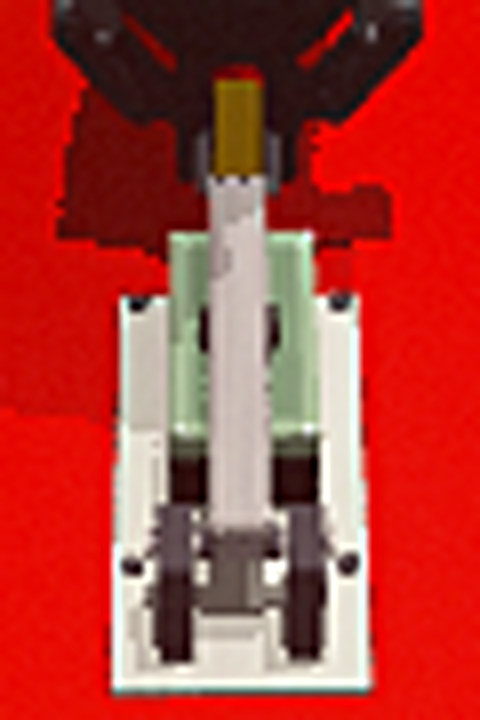

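View pics/arc4c.png

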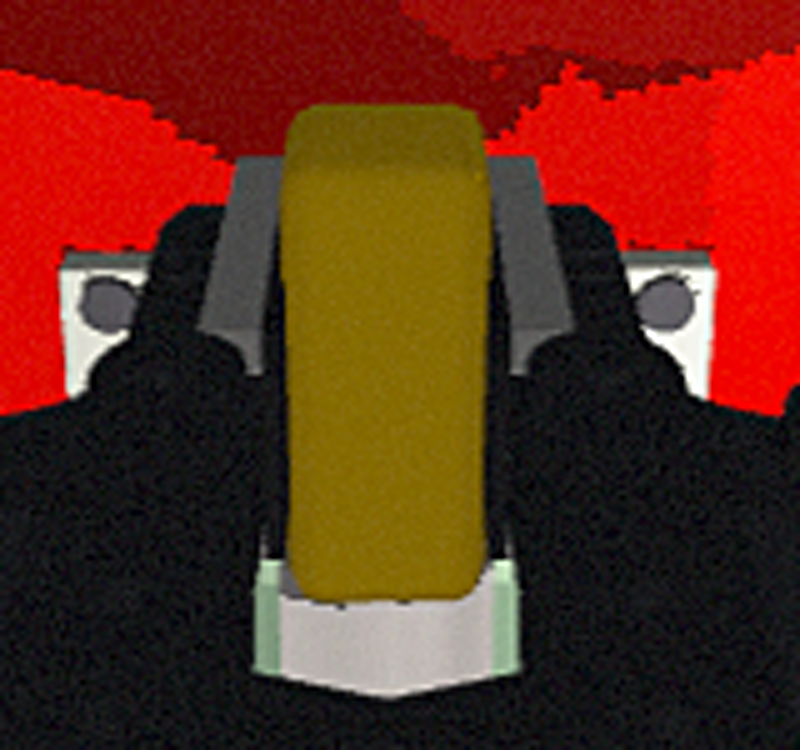

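```bash
python3 - <<'E'
from cl import *
import pickle
o,m=pickle.load(open('arc4.pkl','rb')); s=imaging.camera_model('scene')
for th in (-.03,0,.03,.06):
    P=np.array([arm(th,.143,.022),arm(th,.187,.022),arm(th,.187,.004)])
    print(th,w2p(m,P)[:,1].round(1).tolist(), ((w2p(s,P)-[215,165])*8).round(0).tolist())
E
```

```text
-0.03 [312.7, 226.4, 212.8] [[236.0, 179.0], [235.0, 90.0], [235.0, 122.0]]
0 [320.1, 233.1, 217.0] [[236.0, 173.0], [235.0, 81.0], [235.0, 113.0]]
0.03 [328.1, 240.7, 222.0] [[236.0, 167.0], [235.0, 72.0], [235.0, 103.0]]
0.06 [336.9, 249.3, 227.7] [[236.0, 161.0], [235.0, 64.0], [235.0, 94.0]]
```

Emit:
{"api": "carry_out", "payload": {"moves": [[0, 0, 0.005, 0, -1], [0, 0, 0.01, 0, -1], [0, 0, 0.01, 0, -1]]}}

```text
clock: 28.35
eef_pos: [0.4708, 0.0265, 0.068]
tool_rot: [0.618, 0.786, -0.001, -0.0]
ft_force: [-4.3, -2.8, 4.4]
grip_width: 0.0172
```

Emit:
{"api": "carry_out", "payload": {"moves": [[0, 0, 0.005, 0, -1], [0, 0, 0.01, 0, -1], [0, 0, 0.01, 0, -1]]}}

```text
clock: 28.65
eef_pos: [0.4708, 0.0265, 0.0673]
tool_rot: [0.618, 0.786, -0.001, -0.0]
ft_force: [-6.3, -3.6, 7.2]
grip_width: 0.0172
```

Emit:
{"api": "carry_out", "payload": {"moves": [[0, 0, 0.005, 0, -1], [0, 0, 0.007, 0, -1], [0, 0, 0.007, 0, -1]]}}

```text
clock: 28.95
eef_pos: [0.4708, 0.0265, 0.0673]
tool_rot: [0.618, 0.786, -0.001, -0.0]
ft_force: [-8.0, -3.4, 11.9]
grip_width: 0.0172
```

Emit:
{"api": "carry_out", "payload": {"moves": [[0, 0, 0, 0, -0.4], [0, 0, 0, 0, -0.2], [0, 0, 0, 0, 0], [0, 0, 0, 0, 0.5], [0, 0, 0, 0, 0.5], [0, 0, 0, 0, 0.5]]}}

```text
clock: 29.55
eef_pos: [0.4715, 0.027, 0.0661]
tool_rot: [0.618, 0.786, -0.0, -0.0]
ft_force: [-0.1, -0.6, 0.7]
grip_width: 0.064
```

```bash
python3 snap.py rel1
```

```text
t 29.55 pos [0.4715 0.027  0.0661] xyaw 1.8088 F [-0.1 -0.6  0.7] w 0.064 vel 0.001
```

View pics/rel1.png

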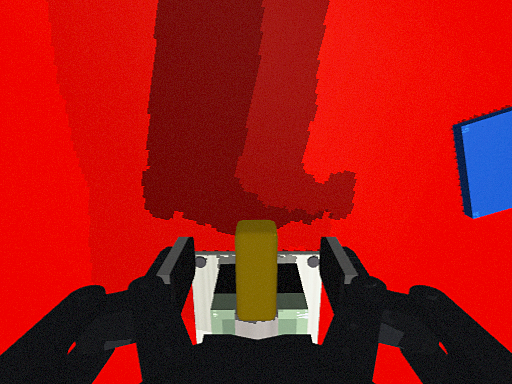

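Emit:
{"api": "carry_out", "payload": {"moves": [[0, 0, -0.1, 0, 0.5], [0, 0, -0.4, 0, 0.5], [0, 0, -0.8, 0, 0.5], [0, 0, -1, 0, 0.5], [0, 0, -1, 0, 0.5]]}}

```text
clock: 30.1
eef_pos: [0.4741, 0.0271, 0.1704]
tool_rot: [0.618, 0.786, 0.003, 0.003]
ft_force: [0.2, -0.6, -0.1]
grip_width: 0.064
```

Emit:
{"api": "carry_out", "payload": {"moves": [[0, -0.2, -0.3, 0, 1], [0, -0.3, -0.7, 0, 1], [0, -0.3, -0.7, 0, 1], [0, -0.3, -0.7, 0, 1]]}}

```text
clock: 30.5
eef_pos: [0.4426, 0.0198, 0.2367]
tool_rot: [0.618, 0.786, 0.001, 0.001]
ft_force: [-0.1, 0.6, -0.2]
grip_width: 0.0853
```

```bash
python3 snap.py fin1; python3 -c "
from h import *
im=imaging.camera('scene'); cv2.imwrite('pics/sc8.png',im[:,:,::-1])
crop('pics/sc8.png','pics/sc8c.png',215,165,275,255,8)
crop('pics/fin1.png','pics/fin1c.png',195,150,325,320,4)"
```

```text
t 30.5 pos [0.4426 0.0198 0.2367] xyaw 1.8086 F [-0.1  0.6 -0.2] w 0.0853 vel 0.033
```

View pics/fin1.png

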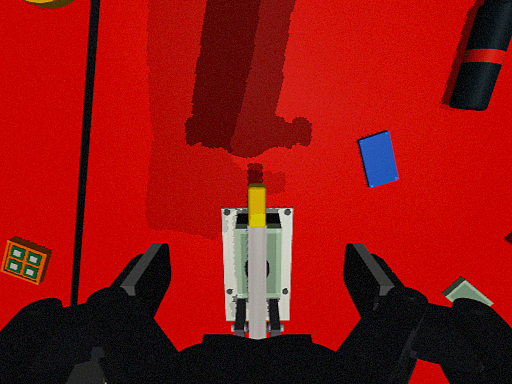

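View pics/sc8c.png

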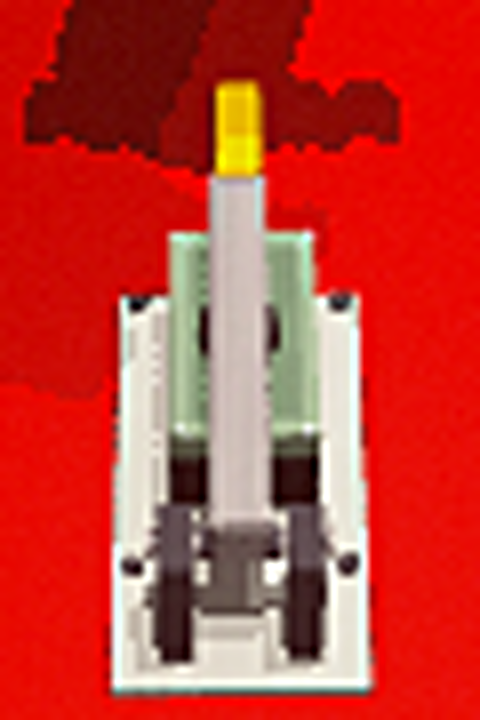

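View pics/fin1c.png

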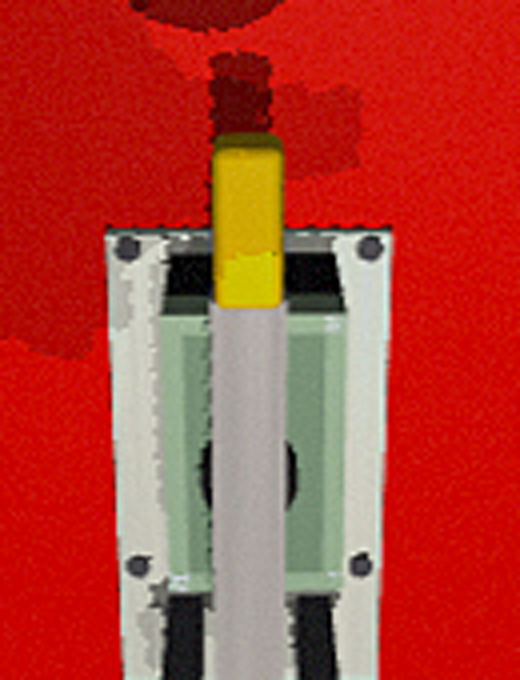

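View pics/sc8.png

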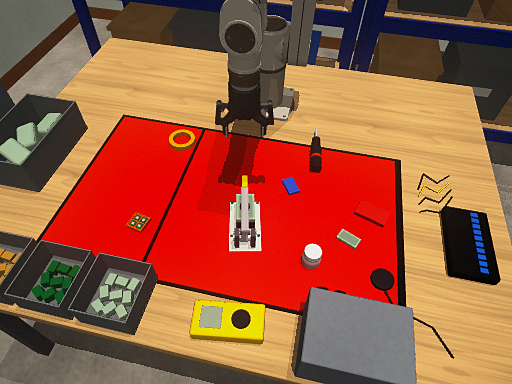

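```bash
python3 - <<'E'
from fit import *
from cl import *
fit('fin1',[(163,314),(347,313),(341,590),(167,591)],195,150,4,.052)
fit('st2',[(214,193),(537,191),(526,718),(218,719)],195,112,6,.052)
o,m=pickle.load(open('fin1.pkl','rb'))
for th in (-.03,-.015,0,.015,.03):
    P=np.array([arm(th,.143,.022),arm(th,.187,.022),arm(th,.187,.004)])
    print(th,((w2p(m,P)[:,1]+.5-150)*4-.5).round(0).tolist())
E
```

```text
fin1 pose [0.5469 0.0466 0.2378] resid px [[-0.4, 0.1], [0.3, 0.4], [-0.1, -0.1], [0.2, -0.4]] tool-rel xyz [0.0014 0.1074 0.1849] toolyaw(y axis) 0.2378
 sizes [0.0512, 0.0906, 0.0524, 0.0907]
st2 pose [0.5465 0.0466 0.2422] resid px [[-0.8, -0.2], [0.5, 0.4], [-0.3, 0.1], [0.6, -0.3]] tool-rel xyz [-0.0002  0.0103  0.1616] toolyaw(y axis) 0.2459
 sizes [0.0508, 0.0903, 0.053, 0.0902]
-0.03 [306.0, 143.0, 126.0]
-0.015 [310.0, 147.0, 129.0]
0 [315.0, 151.0, 132.0]
0.015 [319.0, 156.0, 135.0]
0.03 [324.0, 161.0, 138.0]
```

```bash
python3 -c "
from workcell import order,bot
print(order.job_done(), bot.get_obs()['clock'])"
```

```text
the job is handed in; nothing more can be done
the job is handed in; nothing more can be done
```

The pile is finished and the clamp is folded down onto it; I handed the job in at about 30.6 s on the robot's clock, under the 61 s limit.

- **Stacking:** I set the second black tray on the one on the bed, then the large sage-green cover on top. Each was lowered until I felt about 4–6 N of contact, then released.
- **Clamp:** I held the yellow grip and turned the arm down until its pad met the cover. The last 0.7 mm of commanded travel raised the upward force at the grip from 7 to 12 N with no further motion. I then let go and backed off.

**Last checks:**
- **Alignment:** the pile's outline looks straight from top to bottom in the wrist pictures. The tray measured at (0.546, 0.0465) and the cover at (0.547, 0.0466), within about 1 mm of each other.
- **Clamp angle:** the arm reads about 0 ± 0.015 rad.
- **Bystanders:** the orange tray and the jar looked unmoved in the pictures, and the gripper is clear of everything.

**Disagreements:**
- The cover's yaw read 0.238–0.242 rad, against 0.246 rad for the trays. I put this down to reading pixels by eye (arm across the cover in the last view), as its edges show no visible turn.
- Arm contact came about 5 mm lower at the tool than my arc predicted. I think the grip slid slightly in the jaws, and I went by the force and the pictures instead.

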